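# Reverse the ratchet and nip up a copper stamp in the repair clamp

## Robot

A 7-joint arm with a two-finger parallel gripper is mounted at the origin on the work surface. World frame = base frame: x ahead of the robot, y to its left, z up, the work surface at z = 0. Lengths are in m, angles in rad, forces in N, time in s.
With the tool pointing down it reaches from about 0.4 to 0.75 m from the base axis. Payload 19.5 kg.
Tool frame: the origin (TCP) lies between the finger pads; the fingertips stand manip.nose_length ahead of it and the grasp point (between the pads) lies 11 mm behind it (manip.nose_length is the distance from the TCP to the fingertips, in m); z points along the fingers, y is the line along which they close (so a half turn about z gives the same grasp; the last joint's range is limited). The gripper opens to 85 mm and grips with 20 to 120 N. Pads are 22 mm wide; open, the fingers measure 114 mm over their backs; the gripper's body (76 mm by 85 mm) begins 54 mm behind the grasp point. The pads swing forward as they close: fully open they stand 13 mm farther back than shut.
Start: joints at [-0.042, 0.707, -0.028, 1.485, 0.022, 0.951, -0.075], TCP at [0.575, 0, 0.239] pointing down, gripper open.
Joint ranges: [-2.71, 2.71], [-0.32, 2.16], [-1.57, 1.52], [0, 2.45], [-1.46, 4.6], [0, 2.02], [-2.83, 2.83]. Speed limits (rad/s): [1.89, 1.89, 2.57, 2.57, 3.01, 3.01, 3.01].

## Interface

Orientations are given as a 3x3 rotation matrix whose columns are the frame's x, y, z axes.
In Python, from bench import readout, grab_frame, camera_params, manip gives the robot as it stands.
- The arm moves only by the tool apply_moves, never from a script. Its arguments are lists of equal length, an entry for each row: "dp": the shift along the tool's x, y, z in units of 30 cm (1.0 is 30 cm), a list of three; "delta_rot": the turn, a rotation vector about the tool's x, y, z in units of 180 degrees (1.0 is 180 degrees), a list of three; "grip": the gripper command: -1 is shut, 1 is fully open, values between are in proportion. A call has 1 to 8 rows; each row is the pose to reach, as a shift and turn from the pose commanded when the call began, along the tool's axes at that moment, turning the shorter way round; what a row does not reach only later rows make up. A row lasts 1/10 s, in which the tool goes at most 50 mm and 8.59 degrees, less where a joint would pass 70% of its speed; a pose out of reach is approached as far as the arm can. A call with a number of a shift or a turn outside -1 to 1 is refused whole. A call with a gripper value outside its range is refused whole. The fingers move at their own pace and stop on an object; "grip_force" is the grip in N (left out, the last holds). Time passes only in rows, so rows that repeat a pose let the fingers close. It gives the time, the measured TCP pose, the force, the opening and the grip force at its end, in the units of the state.
- readout.state(): the state, without advancing time (a new reading comes with each control period).
- grab_frame(name): name is "scene" or "side" or "wrist"; returns the picture (384x512x3 uint8, red, green, blue); there is no depth.
- camera_params(name): a dict with "fx", "fy", "cx", "cy" (pixels), "camera_from_world" (4x4, takes a point from world to camera coordinates). Camera axes: x right, y down, z forward; pixel columns grow to the right and rows downward; lengths in m; the calibration is good to about 2 mm. The wrist camera is an equidistant fisheye: a pixel r from the principal point sees the ray r / f radians off the axis. A picture is of the moment at which its call begins: read the wrist's pose just before it. camera_params takes no time and is no camera call; for the wrist camera it gives the pose at the moment of the call.
- manip.hand_in(): hands the job in; it is judged then, once.
The state is a dict: "time_s": time; "q": joint angles; "joint_velocities": joint speeds; "tau": joint torques, N m; "eef_pos": TCP position; "tool_rot": TCP orientation; "wrist_force": force on the tool from outside, world axes, zero at the start; "wrist_torque": the same for the moment, N m; "width": finger opening in m; "grasp_force": force on a finger pad.
Only numpy, scipy, OpenCV 4.12 (cv2) and the standard library are available. Lean on these libraries where they do the work, as an engineer would, in place of code of your own. Each camera call takes 0.05 s, during which the arm holds its last target. There are 200 camera calls.

## Task

The copper printing stamp on the bed of the rack clamp has to be held for repair. Flip the small direction lever on the ratchet head from loosen to tighten before turning anything (do not wind the jaw back), swing the handle right back to feel that it free-wheels, then work the handle to and fro to close the jaw until the stamp is pinched against the end stop with about 40 N (never more than 70 N, it is hollow); let go and leave the other things alone.

Things in the scene. Friction and masses are not known exactly. Their poses are not given: they have to be found in the camera images.
- clamp: Fixed clamp on a dark steel base plate. Origin on the table under the ratchet's upright axis. Its own +y runs along the clamp from ratchet to end stop; its -x side faces the robot (yaw within 0.25 rad). Along +y: grey gear block 75 x 75 mm under the ratchet head, grey moving jaw, steel bed (top 30 mm above the table, 84 mm wide), fixed grey end stop (70 x 20 x 44 mm).
- head_top (a point): Centre of the top face of the round ratchet head (68 mm across, top 82 mm above the table), on the turning axis; only the lever stands on it. Set to loosen, the ratchet drives the jaw only anticlockwise seen from above (opening it) and free-wheels clockwise; set to tighten it drives clockwise (closing) and free-wheels anticlockwise. 18 teeth: a stroke may start with up to 0.35 rad of idle motion.
- handle (a joint): Swing of the ratchet handle about the upright axis through head_top, rad. 0: it points along the clamp's own -x; grows clockwise seen from above (grip moves towards the clamp's +y); stops at -0.75 and 0.75. Starts between 0.3 and 0.6. Its own friction is about 1 N at the grip; it stays where left.
- knob_mid (a point): Middle of the upright wooden grip at the end of the handle, 120 mm from the turning axis. The grip is round, 24 mm across, from 74 to 120 mm above the table (this point at 100 mm), and revolves freely on its own pin; the steel arm beneath it reaches 73 mm high.
- lever_tab (a point): On the upright tab of the direction lever, 34 mm from the turning axis on the side away from the handle; the tab is 12 mm radially, 6 mm thick across, and stands from 82 to 108 mm above the table (this point at 100 mm). The lever turns about the same axis as the head, on top of it, and rides with the handle.
- dir_lever (a joint): Direction lever's angle relative to the handle, rad. 0 (start): loosen, tab 0.45 rad anticlockwise (from above) of the line opposite the handle; 0.9: tighten, tab 0.45 rad clockwise of it. Pushing the tab clockwise takes 3 to 5 N up to 0.45, where it snaps over by itself. The handle may ride along meanwhile, up to its stop at 0.75, free-wheeling, which does no harm.
- jaw (a joint): Travel of the moving jaw along the clamp's +y, m; 0 at the start, grows as it closes: 12 mm per rad of driving. Running it takes about 7 N sideways at the grip, of which some 4.5 N stay when held still (free-wheeling 1 to 2 N); each further newton there gives about 10 N of clamping. It stays put when the handle is let go. 12 to 24 mm of closing is needed.
- pad: Dark wooden pad on the front of the jaw (60 x 10 x 36 mm); frame parallel to the clamp's.
- pad_face (a point): Centre of the pad's pressing face, 50 mm above the table, facing the clamp's +y. The pad is slightly sprung behind. It first meets the stamp and pushes it up to 9 mm along the bed (3 to 7 N) before it is pinched against the stop.
- stamp: Loose hollow copper stamp, 84 mm along the clamp's x, 40 mm along its y, 32 mm high, with an arched copper handle on top up to 61 mm; lies on the bed between pad and end stop, 3 to 20 mm clear of the pad and 1 to 9 mm clear of the stop (just where the stop is pinned differs). Origin: centre of its underside. About 0.45 kg.
- spare_stamp: Bystander: a second, like stamp on the table (same size and origin), not in the clamp.
- hammer: Bystander: hammer lying on the table.
- brush: Bystander: brush lying on the table.
- bowl: Bystander: dark steel bowl, 120 mm across, 50 mm high.
- tin: Bystander: round tin, 70 mm across, 80 mm high.
- offcut: Bystander: wooden offcut 50 x 32 x 20 mm, beyond the clamp.
- wrench: Bystander: open-ended wrench lying beyond the clamp.
Mind the look-alikes: they are no part of the job. Leave any black, purple or yellow look-alike of the stamp alone.

How it is judged:
On the way, in this order (a step that is already met when the one before it is completed fails the run):
1. the direction lever is thrown to tighten (value of joint dir_lever above 0.8 rad), for 0.2 s.
2. the handle is swung back, free-wheeling, past its middle (value of joint handle below -0.2 rad and value of joint dir_lever above 0.8 rad), for 0.1 s.
3. the jaw pinches the stamp (contact force between pad and stamp above 20 N), for 0.2 s.
At the end, for the whole second after the job is handed in: the stamp is pinched between pad and end stop with 20 to 70 N, still flat on the bed (tilt under 0.1 rad, raised less than 6 mm) and at rest, and the lever is at tighten (over 0.8 rad) (contact force between pad and stamp between 20 and 70 N and value of joint dir_lever above 0.8 rad and angle between stamp's own z axis and vertical below 0.1 rad and z of stamp in the frame of clamp below 0.036 m and linear speed of stamp below 0.02 m/s); the robot touches nothing.
It fails at once if the stamp is pinched with more than 70 N (contact force between pad and stamp above 70 N).
It fails at once if the jaw is wound back (more than 3 mm) (value of joint jaw below -0.003 m).
It fails at once if a bystander is moved by more than 30 mm (distance of any of spare_stamp, hammer, brush, bowl, tin, offcut, wrench from where it was at the start of the episode above 0.03 m).
It also fails if it takes over 72 s, if anything falls off the work surface, if the arm or the gripper's body presses on something with over 40 N, if the wrist force passes 120 N, or if a joint passes its speed limit or range.

## Working session

There is one attempt and no reset: what is moved stays moved. The work goes in short steps, Python scripts to look and compute and a tool call to move; the robot and the scene stay as the last step left them, time stands still between calls to the robot, and variables do not carry over. Pictures are saved under pics/ and viewed, at most 10 in all, crops included, and the job is handed in when it is done.

Besides the shell and the picture viewer there is one more tool, called by a JSON object that holds its "op" and its "data", one argument or row to a line. apply_moves: Moves the arm, as the interface text tells. Shifts and turns lie within -1 to 1; 1 stands for 30 cm of shift or 180 degrees of turn. Its arguments: {"type":"object","properties":{"dp":{"type":"array","items":{"type":"array","items":{"type":"number","minimum":-1,"maximum":1}}},"delta_rot":{"type":"array","items":{"type":"array","items":{"type":"number","minimum":-1,"maximum":1}}},"grip":{"type":"array","items":{"type":"number"}},"grip_force":{"type":"number"}},"required":["dp","delta_rot","grip"]}

```bash
mkdir -p pics; ls
python3 - <<'E'
from bench import readout, grab_frame, camera_params, manip
import cv2,numpy as np
s=readout.state();print({k:np.round(v,3).tolist() for k,v in s.items()},manip.nose_length)
for n in("scene","side"):
    im=grab_frame(n);cv2.imwrite(f"pics/{n}0.png",im[...,::-1])
    c=camera_params(n);print(n,c["fx"],c["cx"],c["cy"],np.round(np.linalg.inv(c["camera_from_world"]),3).tolist())
a=cv2.imread("pics/scene0.png");b=cv2.imread("pics/side0.png")
cv2.imwrite("pics/both.png",cv2.resize(np.vstack([a,b]),(800,1200))[:600]);cv2.imwrite("pics/both2.png",cv2.resize(b,(800,600)))
E
```

```text
pics
{'time_s': 0.0, 'q': [-0.042, 0.707, -0.028, 1.485, 0.022, 0.951, -0.075], 'joint_velocities': [0.001, 0.001, 0.0, 0.001, 0.001, 0.002, 0.0], 'tau': [-0.003, -88.321, 1.233, -23.617, 0.017, 0.006, -0.0], 'eef_pos': [0.575, 0.0, 0.239], 'tool_rot': [[-0.0, 1.0, -0.001], [1.0, 0.0, -0.0], [-0.0, -0.001, -1.0]], 'wrist_force': [0.811, 0.023, 1.043], 'wrist_torque': [0.032, 0.021, -0.026], 'grasp_force': 0.0, 'width': 0.086} 0.008
scene 482.4555710509269 254.25556554371914 194.56967213785646 [[0.864, 0.358, -0.354, 1.127], [0.503, -0.619, 0.603, -0.96], [-0.003, -0.699, -0.715, 1.214], [0.0, 0.0, 0.0, 1.0]]
side 376.1654233806838 248.60160934976506 196.14772462600763 [[0.909, -0.293, 0.296, 0.28], [-0.417, -0.629, 0.656, -0.682], [-0.006, -0.72, -0.694, 0.781], [0.0, 0.0, 0.0, 1.0]]
```

View pics/both.png

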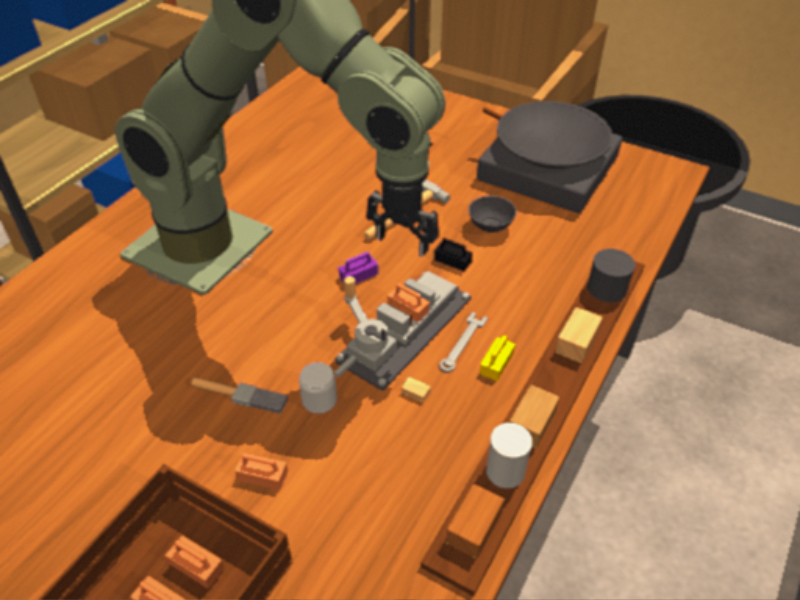

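View pics/both2.png

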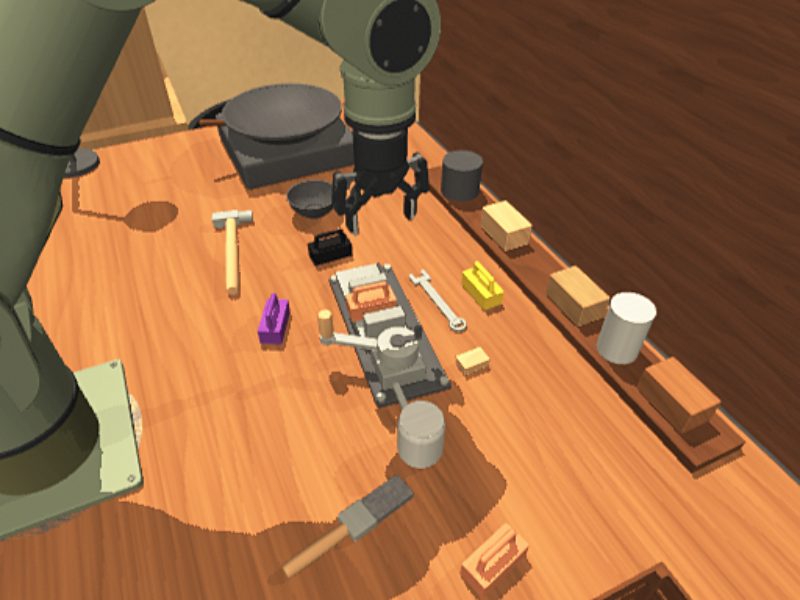

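The side view shows the clamp with its ratchet head near (398,343), the wooden grip at (325,322) and the dark lever tab near (415,332). The copper stamp on the bed is at (370,297), all in 800-pixel coordinates. There are several candidates:
- **Copper at (370,297):** it lies on the bed between the jaw and the end stop, so it is the one meant.
- **Copper at (495,560):** it is on the table, so it is the spare.
- **Black, purple and yellow pieces:** these are look-alikes.

Next I'll take one enlarged crop to confirm this.

Run:
```python
import cv2,numpy as np
b=cv2.imread("pics/side0.png")[160:265,190:300];a=cv2.imread("pics/scene0.png")[165:255,205:310]
A=cv2.resize(b,None,fx=4,fy=4,interpolation=cv2.INTER_CUBIC);B=cv2.resize(a,None,fx=3.4,fy=3.4,interpolation=cv2.INTER_CUBIC)
o=np.zeros((420,800,3),np.uint8);o[:A.shape[0],:440]=A;o[:B.shape[0],442:442+B.shape[1]]=B
cv2.imwrite("pics/crop1.png",o);print(A.shape,B.shape)
```

```text
(420, 440, 3) (306, 357, 3)
```

View pics/crop1.png

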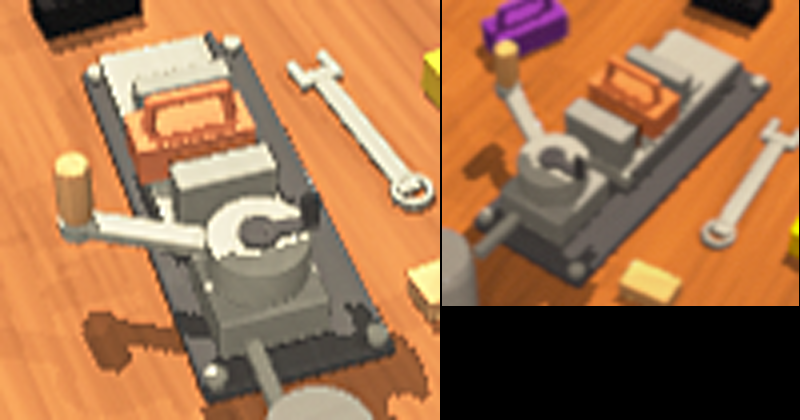

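The crop confirms it: the copper stamp sits on the bed between the pad and the end stop, at (190,125). The grip top is at (72,161), the tab top at (312,197) and the head centre at (257,231).

```bash
cat > h.py <<'E'
import numpy as np
from bench import readout, grab_frame, camera_params, manip
def ray(n,u,v,c=None):
    c=c or camera_params(n);T=np.linalg.inv(c["camera_from_world"])
    x=(u-c["cx"])/c["fx"];y=(v-c["cy"])/c["fy"]
    if n=="wrist":
        r=np.hypot(x,y);d=np.array([x/r*np.sin(r),y/r*np.sin(r),np.cos(r)]) if r>1e-9 else np.array([0,0,1.])
    else: d=np.array([x,y,1.])
    return T[:3,3],T[:3,:3]@d
def onz(n,u,v,z,c=None):
    o,d=ray(n,u,v,c);return o+d*(z-o[2])/d[2]
E
python3 - <<'E'
from h import *
P={"grip":(.120,(208,200.3),(223.8,178.5)),"tab":(.108,(268,209.3),(245,212)),"head":(.082,(254.3,217.8),(237.9,212))}
for k,(z,s,c) in P.items(): print(k,onz("side",*s,z).round(4),onz("scene",*c,z).round(4))
f=lambda x,y:(x/4+190,y/4+160)
for nm,p,z in(("plate NL bolt",(95,74),.02),("NR bolt",(232,44),.02),("SL",(215,376),.02),("SR",(376,334),.02)):
    print(nm,onz("side",*f(*p),z).round(3))
print(onz("side",264,298,.08)[:2], onz("side",410*.64,430*.64,.05))
E
```

```text
grip [ 0.4637 -0.0279  0.12  ] [ 0.463  -0.0231  0.12  ]
tab [ 0.5914 -0.109   0.108 ] [ 0.5938 -0.1063  0.108 ]
head [ 0.5586 -0.099   0.082 ] [ 0.5617 -0.0975  0.082 ]
plate NL bolt [0.54  0.153 0.02 ]
NR bolt [0.65  0.141 0.02 ]
SL [ 0.506 -0.148  0.02 ]
SR [ 0.614 -0.161  0.02 ]
[ 0.48038712 -0.31251845] [ 0.51175287 -0.24231894  0.05      ]
```

{"op": "apply_moves", "data": {
  "dp": [
    [-0.08,0.02,0.08],
    [-0.16,0.04,0.16],
    [-0.253,0.065,0.27],
    [-0.253,0.065,0.297],
    [-0.253,0.065,0.297],
    [-0.253,0.065,0.297],
    [-0.253,0.065,0.297],
    [-0.253,0.065,0.297]
  ],
  "delta_rot": [
    [0,0,0],
    [0,0,0],
    [0,0,0],
    [0,0,0],
    [0,0,0],
    [0,0,0],
    [0,0,0],
    [0,0,0]
  ],
  "grip": [-1,-1,-1,-1,-1,-1,-1,-1],
  "grip_force": 40
}}

```text
time_s: 0.9
eef_pos: [0.5948, -0.0753, 0.1511]
tool_rot: [[-0.001, 1.0, 0.001], [1.0, 0.001, 0.0], [0.0, 0.001, -1.0]]
wrist_force: [-0.1, -0.5, -1.3]
width: 0.0
grasp_force: 0.0
```

Run:
```python
from h import *
import cv2
s=readout.state();print(s["eef_pos"],s["width"],manip.nose_length,s["wrist_force"])
c=camera_params("wrist");w=grab_frame("wrist");d=grab_frame("side")
np.savez("w1.npz",**c);print(c)
o=np.zeros((600,800,3),np.uint8);o[:384,:512]=w[...,::-1];cv2.imwrite("pics/w1.png",w[...,::-1])
o[384:,:280]=cv2.resize(d[130:250,180:335,::-1],(280,216));
o[:384,512:]=0
cv2.imwrite("pics/m1.png",cv2.resize(w[...,::-1],(800,600)))
```

```text
[ 0.59478603 -0.07529271  0.15107669] 3.1114105801890605e-05 0.008 [-0.12594601 -0.52658184 -1.28452584]
{'fx': 297.3186396354542, 'fy': 297.3186396354542, 'cx': 249.7969647599921, 'cy': 191.50828890484433, 'camera_from_world': array([[ 9.99998122e-01, -3.17602973e-04,  1.91182220e-03,
        -5.94565708e-01],
       [-8.20994072e-04, -9.63014657e-01,  2.69447761e-01,
        -8.20388296e-02],
       [ 1.75553539e-03, -2.69448825e-01, -9.63013109e-01,
         2.72594776e-01],
       [ 0.00000000e+00,  0.00000000e+00,  0.00000000e+00,
         1.00000000e+00]])}
```

View pics/m1.png

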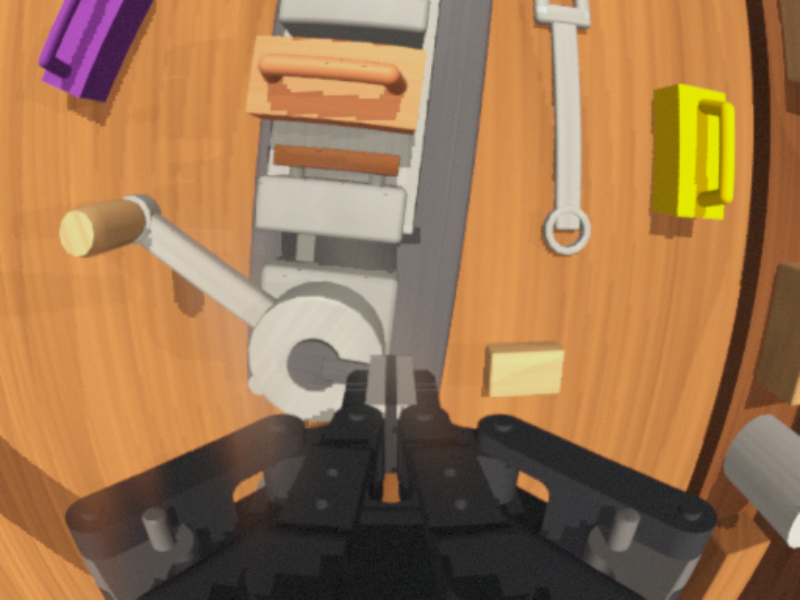

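The wrist view shows the head centre at (316,360), the grip top at (76,233), and the tab hidden behind the fingertips. The pad is at (337,160) and the stamp on the bed at (340,80).

Run:
```python
from h import *
c=dict(np.load("w1.npz"))
f=lambda x,y,z:onz("wrist",x*.64,y*.64,z,c)
h=f(317,360,.082);g=f(76,233,.12);print(h,g,np.hypot(*(g-h)[:2]))
print("L",f(250,362,.082),"R",f(386,362,.082),"T",f(317,296,.082),"lever",f(338,366,.086))
for p in((263,122),(415,131)):print("stamp lo edge",f(*p,.062))
for p in((275,150),(399,163)):print("pad top front",f(*p,.068))
```

```text
[ 0.55922366 -0.09298548  0.082     ] [ 0.46147827 -0.02293751  0.12      ] 0.12025339280607365
L [ 0.52537389 -0.09475043  0.082     ] R [ 0.59232823 -0.09379972  0.082     ] T [ 0.56079927 -0.0611867   0.082     ] lever [ 0.5697586  -0.09423786  0.086     ]
stamp lo edge [0.53279459 0.02084067 0.062     ]
stamp lo edge [0.60614594 0.01436711 0.062     ]
pad top front [0.54020328 0.00626346 0.068     ]
pad top front [ 0.59845404 -0.00128797  0.068     ]
```

{"op": "apply_moves", "data": {
  "dp": [
    [0,0,0.06],
    [0,0,0.12],
    [0,0,0.165],
    [0,0,0.165],
    [0,0,0.165]
  ],
  "delta_rot": [
    [0,0,0],
    [0,0,0],
    [0,0,0],
    [0,0,0],
    [0,0,0]
  ],
  "grip": [-1,-1,-1,-1,-1]
}}

```text
time_s: 1.5
eef_pos: [0.5947, -0.0759, 0.1011]
tool_rot: [[0.0, 1.0, 0.0], [1.0, -0.0, -0.0], [-0.0, 0.0, -1.0]]
wrist_force: [0.6, -0.0, 1.4]
width: -0.0003
grasp_force: 0.0
```

```bash
cat > arc.py <<'E'
# rows for finger poses at tab angle phi, tangential offset d, from the commanded pose (x,y,z,phi0)
import numpy as np,sys
H=np.array([.5595,-.095])
def F(phi,d,r=.034): return H+r*np.array([np.cos(phi),np.sin(phi)])+d*np.array([-np.sin(phi),np.cos(phi)])
def rows(p0,phi0,L):
    for phi,d in L:
        v=F(phi,d)-p0
        ax=np.array([-np.sin(phi0),np.cos(phi0)]);ay=np.array([np.cos(phi0),np.sin(phi0)])
        print(f"phi {phi:.2f} dp [{v@ax/.3:.3f},{v@ay/.3:.3f},0] rot z {-(phi-phi0)/np.pi:.3f}")
E
python3 - <<'E'
from arc import *
rows(np.array([.5945,-.0755]),0,[(a,.014) for a in(0,-.1,-.2,-.3,-.4,-.5,-.6,-.7,-.8,-.9,-1.,-1.1)])
E
```

```text
phi 0.00 dp [-0.018,-0.003,0] rot z 0.000
phi -0.10 dp [-0.030,0.001,0] rot z 0.032
phi -0.20 dp [-0.042,0.004,0] rot z 0.064
phi -0.30 dp [-0.054,0.005,0] rot z 0.095
phi -0.40 dp [-0.066,0.006,0] rot z 0.127
phi -0.50 dp [-0.078,0.005,0] rot z 0.159
phi -0.60 dp [-0.090,0.003,0] rot z 0.191
phi -0.70 dp [-0.102,0.000,0] rot z 0.223
phi -0.80 dp [-0.114,-0.004,0] rot z 0.255
phi -0.90 dp [-0.125,-0.010,0] rot z 0.286
phi -1.00 dp [-0.135,-0.016,0] rot z 0.318
phi -1.10 dp [-0.145,-0.024,0] rot z 0.350
```

{"op": "apply_moves", "data": {
  "dp": [
    [-0.018,-0.003,0],
    [-0.03,0.001,0],
    [-0.042,0.004,0],
    [-0.054,0.005,0],
    [-0.066,0.006,0],
    [-0.078,0.005,0],
    [-0.09,0.003,0]
  ],
  "delta_rot": [
    [0,0,0],
    [0,0,0.032],
    [0,0,0.064],
    [0,0,0.095],
    [0,0,0.127],
    [0,0,0.159],
    [0,0,0.191]
  ],
  "grip": [-1,-1,-1,-1,-1,-1,-1]
}}

```text
time_s: 2.2
eef_pos: [0.5966, -0.1021, 0.1016]
tool_rot: [[0.567, 0.823, 0.003], [0.823, -0.567, 0.002], [0.003, 0.002, -1.0]]
wrist_force: [8.1, 9.0, -2.2]
width: -0.0004
grasp_force: 5.9
```

Run:
```python
from arc import *
F0=np.array([.5945+.003*.3,-.0755-.09*.3])
rows(F0,-.6,[(a,.014) for a in(-.6,-.7,-.75,-.8,-.85,-.9,-.95,-1.,-1.05)])
```

```text
phi -0.60 dp [-0.000,0.000,0] rot z -0.000
phi -0.70 dp [-0.012,0.005,0] rot z 0.032
phi -0.75 dp [-0.018,0.006,0] rot z 0.048
phi -0.80 dp [-0.024,0.007,0] rot z 0.064
phi -0.85 dp [-0.030,0.008,0] rot z 0.080
phi -0.90 dp [-0.036,0.009,0] rot z 0.095
phi -0.95 dp [-0.042,0.010,0] rot z 0.111
phi -1.00 dp [-0.048,0.010,0] rot z 0.127
phi -1.05 dp [-0.054,0.009,0] rot z 0.143
```

Run:
```python
from h import *
import cv2
w=grab_frame("wrist");d=grab_frame("side");s=readout.state();print(s["wrist_force"],s["eef_pos"])
A=cv2.resize(d[150:250,190:300,::-1],(660,600),interpolation=cv2.INTER_CUBIC)
cv2.imwrite("pics/m2.png",A)
```

```text
[ 3.4254817   1.9930802  -0.43775043] [ 0.59630811 -0.10257997  0.10156433]
```

View pics/m2.png

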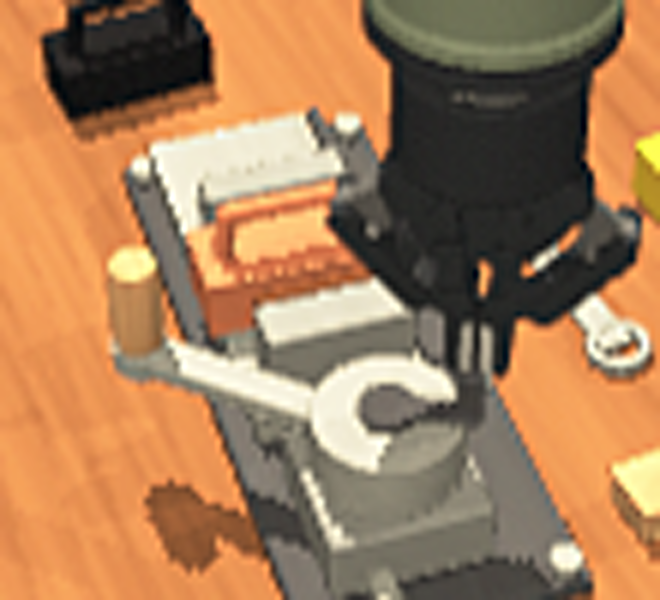

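The side view shows the fingertips against the tab at (465,395), and the grip at (133,262) has ridden a little clockwise. I'll keep pushing.

{"op": "apply_moves", "data": {
  "dp": [
    [-0.006,0.003,0],
    [-0.012,0.005,0],
    [-0.018,0.006,0],
    [-0.024,0.007,0],
    [-0.03,0.008,0],
    [-0.03,0.008,0]
  ],
  "delta_rot": [
    [0,0,0.016],
    [0,0,0.032],
    [0,0,0.048],
    [0,0,0.064],
    [0,0,0.08],
    [0,0,0.08]
  ],
  "grip": [-1,-1,-1,-1,-1,-1]
}}

```text
time_s: 2.9
eef_pos: [0.5932, -0.1118, 0.1016]
tool_rot: [[0.753, 0.658, 0.003], [0.658, -0.753, 0.0], [0.002, 0.002, -1.0]]
wrist_force: [2.8, 1.2, -0.7]
width: 0.0002
grasp_force: 1.5
```

Run:
```python
from h import *
print(onz("side",133/6+190,262/6+150,.12))
```

```text
[ 0.4816981  -0.00964213  0.12      ]
```

{"op": "apply_moves", "data": {
  "dp": [
    [-0.006,0.002,0],
    [-0.012,0.003,0],
    [-0.018,0.004,0],
    [-0.024,0.004,0],
    [-0.024,0.004,0]
  ],
  "delta_rot": [
    [0,0,0.016],
    [0,0,0.032],
    [0,0,0.048],
    [0,0,0.064],
    [0,0,0.064]
  ],
  "grip": [-1,-1,-1,-1,-1]
}}

```text
time_s: 3.4
eef_pos: [0.5877, -0.1178, 0.1013]
tool_rot: [[0.869, 0.494, 0.001], [0.494, -0.869, -0.0], [0.001, 0.001, -1.0]]
wrist_force: [-0.6, -1.2, -0.8]
width: 0.0001
grasp_force: 0.0
```

{"op": "apply_moves", "data": {
  "dp": [
    [0.01,0,0],
    [0.01,0,-0.1],
    [0.01,0,-0.2],
    [0.01,0,-0.2]
  ],
  "delta_rot": [
    [0,0,0],
    [0,0,0],
    [0,0,0],
    [0,0,0]
  ],
  "grip": [-1,-1,-1,-1]
}}

```text
time_s: 3.8
eef_pos: [0.5918, -0.1162, 0.1642]
tool_rot: [[0.868, 0.497, 0.005], [0.497, -0.868, -0.001], [0.004, 0.003, -1.0]]
wrist_force: [1.0, 0.2, -0.8]
width: 0.0002
grasp_force: 0.0
```

```bash
cat > hand.py <<'E'
import numpy as np
H=np.array([.5595,-.095]);YAW=-.118
def G(th,r=.12): 
    a=np.pi+YAW-th;return H+r*np.array([np.cos(a),np.sin(a)]),a-np.pi/2
def rows(p0,phi0,L):
    for th in L:
        p,phi=G(th);v=p-p0
        ax=np.array([-np.sin(phi0),np.cos(phi0)]);ay=np.array([np.cos(phi0),np.sin(phi0)])
        print(f"th {th:.2f} p {p.round(4)} dp [{v@ax/.3:.3f},{v@ay/.3:.3f}] rot z {-(phi-phi0)/np.pi:.3f}")
E
python3 - <<'E'
from h import *
import cv2,hand
w=grab_frame("wrist");d=grab_frame("side");s=readout.state();R=s["tool_rot"];phi=np.arctan2(R[1][1],R[0][1])
print(s["eef_pos"],phi,s["q"])
hand.rows(np.array(s["eef_pos"][:2]),phi,[.75,.7])
cv2.imwrite("pics/m3.png",cv2.resize(d[150:250,190:300,::-1],(660,600),interpolation=cv2.INTER_CUBIC))
print(onz("side",269,266,.08))
E
```

```text
[ 0.59051634 -0.11566465  0.16099859] -1.0511597649560744 [ 0.01335224  0.86069913  0.26858444  1.4841411  -0.27575195  0.83324486
 -0.6723934 ]
th 0.75 p [ 0.4819 -0.0034] dp [-0.128,-0.504] rot z -0.558
th 0.70 p [ 0.4775 -0.0074] dp [-0.148,-0.500] rot z -0.574
[ 0.52651025 -0.24460638  0.08      ]
```

View pics/m3.png

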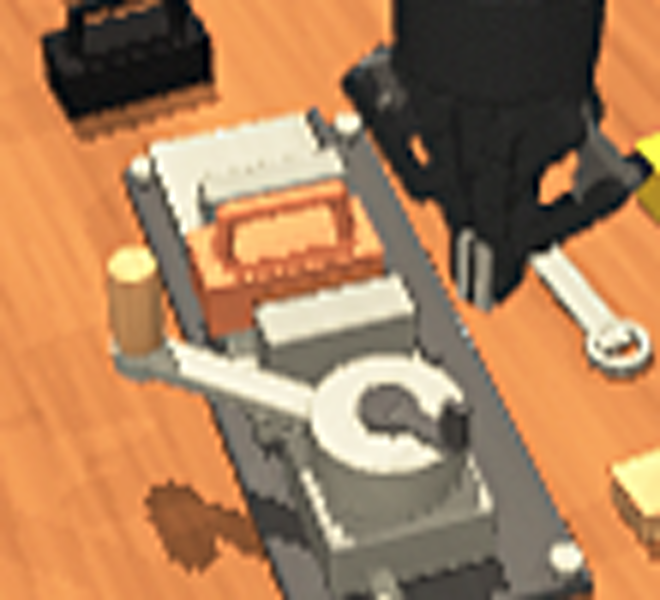

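Run:
```python
from h import *
for n,p in(("tabtop",(453,408)),("grip",(133,262))):
    q=onz("side",p[0]/6+190,p[1]/6+150,.108 if n=="tabtop" else .12)[:2];v=q-[.5595,-.095];print(n,q,np.hypot(*v),np.arctan2(v[1],v[0]))
q=onz("side",388/6+190,410/6+150,.082);print(q)
```

```text
tabtop [ 0.57264895 -0.13270686] 0.03993371936961758 -1.2352665905978735
grip [ 0.4816981  -0.00964213] 0.11549502960774127 2.309917256508484
[ 0.5586675  -0.10100064  0.082     ]
```

The tab is 0.40 rad clockwise of the line opposite the handle, so the lever is at tighten. Next I'll move above the grip.

{"op": "apply_moves", "data": {
  "dp": [
    [-0.01,-0.06,0],
    [-0.03,-0.13,0],
    [-0.05,-0.2,0],
    [-0.07,-0.27,0],
    [-0.09,-0.34,0],
    [-0.11,-0.41,0],
    [-0.13,-0.47,0],
    [-0.137,-0.502,0]
  ],
  "delta_rot": [
    [0,0,-0.045],
    [0,0,-0.09],
    [0,0,-0.135],
    [0,0,-0.18],
    [0,0,-0.225],
    [0,0,-0.27],
    [0,0,-0.315],
    [0,0,-0.36]
  ],
  "grip": [0.18,0.18,0.18,0.18,0.18,0.18,0.18,0.18]
}}

```text
time_s: 4.7
eef_pos: [0.4787, -0.0042, 0.1601]
tool_rot: [[-0.086, 0.996, -0.002], [0.996, 0.086, 0.001], [0.001, -0.002, -1.0]]
wrist_force: [0.5, -1.6, -0.5]
width: 0.0503
grasp_force: 0.0
```

{"op": "apply_moves", "data": {
  "dp": [
    [0,0,0],
    [0,0,0],
    [0,0,0],
    [0,0,0],
    [0,0,0],
    [0,0,0],
    [0,0,0]
  ],
  "delta_rot": [
    [0,0,-0.045],
    [0,0,-0.09],
    [0,0,-0.135],
    [0,0,-0.18],
    [0,0,-0.205],
    [0,0,-0.205],
    [0,0,-0.205]
  ],
  "grip": [0.18,0.18,0.18,0.18,0.18,0.18,0.18]
}}

```text
time_s: 5.4
eef_pos: [0.4797, -0.0054, 0.1602]
tool_rot: [[-0.66, 0.752, -0.001], [0.752, 0.66, 0.0], [0.001, -0.0, -1.0]]
wrist_force: [-0.1, 0.5, -0.1]
width: 0.0503
grasp_force: 0.0
```

Run:
```python
from h import *
import cv2,hand
s=readout.state();c=camera_params("wrist");w=grab_frame("wrist");np.savez("w2.npz",**c);R=s["tool_rot"];phi=np.arctan2(R[1][1],R[0][1])
print(s["eef_pos"],phi,s["q"],s["width"],s["wrist_force"])
hand.rows(np.array(s["eef_pos"][:2]),phi,[.75,.7])
cv2.imwrite("pics/m4.png",cv2.resize(w[...,::-1],(800,600)))
```

```text
[ 0.47974331 -0.00537239  0.16023272] 0.7201609541364128 [ 0.07147504  0.70038615 -0.22267308  1.91833692  0.27365207  0.55285072
  0.38559834] 0.05029283998371146 [-0.097254    0.4854366  -0.06965174]
th 0.75 p [ 0.4819 -0.0034] dp [0.000,0.010] rot z 0.006
th 0.70 p [ 0.4775 -0.0074] dp [-0.000,-0.010] rot z -0.010
```

View pics/m4.png

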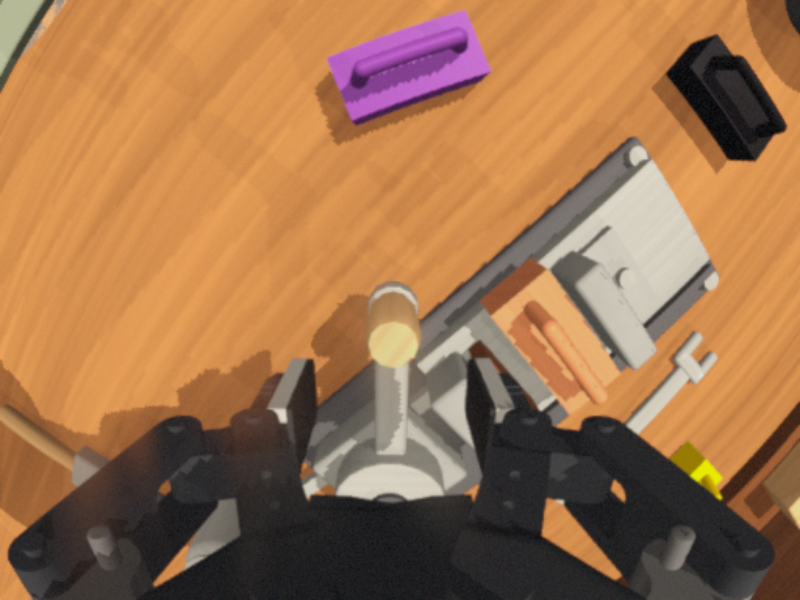

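The grip top, at (393,343), is centred between the fingers. Next I'll check its radial position and work out the rows for the swing.

Run:
```python
from h import *
import hand
c=dict(np.load("w2.npz"));print(onz("wrist",393*.64,343*.64,.12,c))
p,phi=hand.G(.72);print(p,phi)
hand.rows(p,phi,[.6,.45,.3,.15,0,-.15,-.3,-.45])
p,phi=hand.G(-.45);print()
hand.rows(p,phi,[-.5,-.55,-.6,-.65,-.7])
```

```text
[ 0.47938788 -0.00266167  0.12      ]
[ 0.47922591 -0.0058032 ] 0.7327963267948965
th 0.60 p [ 0.4691 -0.0161] dp [-0.003,-0.048] rot z -0.038
th 0.45 p [ 0.4583 -0.0304] dp [-0.014,-0.107] rot z -0.086
th 0.30 p [ 0.4498 -0.0463] dp [-0.035,-0.163] rot z -0.134
th 0.15 p [ 0.4438 -0.0632] dp [-0.063,-0.216] rot z -0.181
th 0.00 p [ 0.4403 -0.0809] dp [-0.099,-0.264] rot z -0.229
th -0.15 p [ 0.4396 -0.0988] dp [-0.142,-0.306] rot z -0.277
th -0.30 p [ 0.4415 -0.1167] dp [-0.191,-0.341] rot z -0.325
th -0.45 p [ 0.4461 -0.1341] dp [-0.244,-0.368] rot z -0.372

th -0.50 p [ 0.4481 -0.1397] dp [-0.000,-0.020] rot z -0.016
th -0.55 p [ 0.4505 -0.1452] dp [-0.002,-0.040] rot z -0.032
th -0.60 p [ 0.4532 -0.1506] dp [-0.004,-0.060] rot z -0.048
th -0.65 p [ 0.4561 -0.1559] dp [-0.008,-0.079] rot z -0.064
th -0.70 p [ 0.4593 -0.161 ] dp [-0.012,-0.099] rot z -0.080
```

{"op": "apply_moves", "data": {
  "dp": [
    [0,0,0.07],
    [0,0,0.14],
    [0,0,0.21],
    [0,0,0.215],
    [0,0,0.215],
    [0,0,0.215],
    [0,0,0.215]
  ],
  "delta_rot": [
    [0,0,0],
    [0,0,0],
    [0,0,0],
    [0,0,0],
    [0,0,0],
    [0,0,0],
    [0,0,0]
  ],
  "grip": [0.18,0.18,0.18,0.18,-0.3,-0.3,-0.3]
}}

```text
time_s: 6.15
eef_pos: [0.4803, -0.0054, 0.097]
tool_rot: [[-0.661, 0.75, 0.001], [0.75, 0.661, 0.0], [-0.001, 0.001, -1.0]]
wrist_force: [0.0, 0.3, -0.7]
width: 0.0297
grasp_force: 0.0
```

{"op": "apply_moves", "data": {
  "dp": [
    [-0.001,-0.024,0],
    [-0.003,-0.048,0],
    [-0.008,-0.078,0],
    [-0.014,-0.107,0],
    [-0.024,-0.135,0],
    [-0.035,-0.163,0],
    [-0.049,-0.19,0],
    [-0.063,-0.216,0]
  ],
  "delta_rot": [
    [0,0,-0.019],
    [0,0,-0.038],
    [0,0,-0.062],
    [0,0,-0.086],
    [0,0,-0.11],
    [0,0,-0.134],
    [0,0,-0.158],
    [0,0,-0.181]
  ],
  "grip": [-0.3,-0.3,-0.3,-0.3,-0.3,-0.3,-0.3,-0.3]
}}

```text
time_s: 6.95
eef_pos: [0.4441, -0.0627, 0.0969]
tool_rot: [[-0.962, 0.273, 0.001], [0.273, 0.962, -0.0], [-0.001, 0.0, -1.0]]
wrist_force: [0.5, 1.0, -0.0]
width: 0.0298
grasp_force: 0.6
```

Run:
```python
from h import *
import hand
s=readout.state();R=np.array(s["tool_rot"]);print(s["eef_pos"],np.arctan2(R[1,1],R[0,1]),R.T@np.array(s["wrist_force"]))
p,phi=hand.G(.15);print(p,phi);hand.rows(p,phi,[.05,-.05,-.15,-.25,-.35,-.45,-.55,-.65])
```

```text
[ 0.44411279 -0.06274841  0.09685216] 1.2941059209510781 [-0.18095358  1.12410193  0.02338084]
[ 0.44378371 -0.0632236 ] 1.3027963267948968
th 0.05 p [ 0.4412 -0.0749] dp [-0.002,-0.040] rot z -0.032
th -0.05 p [ 0.4398 -0.0868] dp [-0.008,-0.079] rot z -0.064
th -0.15 p [ 0.4396 -0.0988] dp [-0.018,-0.118] rot z -0.095
th -0.25 p [ 0.4405 -0.1108] dp [-0.032,-0.156] rot z -0.127
th -0.35 p [ 0.4427 -0.1226] dp [-0.049,-0.192] rot z -0.159
th -0.45 p [ 0.4461 -0.1341] dp [-0.070,-0.226] rot z -0.191
th -0.55 p [ 0.4505 -0.1452] dp [-0.094,-0.258] rot z -0.223
th -0.65 p [ 0.4561 -0.1559] dp [-0.121,-0.287] rot z -0.255
```

{"op": "apply_moves", "data": {
  "dp": [
    [-0.002,-0.04,0],
    [-0.008,-0.079,0],
    [-0.018,-0.118,0],
    [-0.032,-0.156,0],
    [-0.049,-0.192,0],
    [-0.07,-0.226,0],
    [-0.094,-0.258,0],
    [-0.121,-0.287,0]
  ],
  "delta_rot": [
    [0,0,-0.032],
    [0,0,-0.064],
    [0,0,-0.095],
    [0,0,-0.127],
    [0,0,-0.159],
    [0,0,-0.191],
    [0,0,-0.223],
    [0,0,-0.255]
  ],
  "grip": [-0.3,-0.3,-0.3,-0.3,-0.3,-0.3,-0.3,-0.3]
}}

```text
time_s: 7.75
eef_pos: [0.4552, -0.156, 0.0969]
tool_rot: [[-0.865, -0.501, 0.001], [-0.501, 0.865, -0.001], [-0.0, -0.001, -1.0]]
wrist_force: [-1.4, 0.5, 0.5]
width: 0.0299
grasp_force: 0.7
```

```bash
cat > st.py <<'E'
from h import *
import sys,hand
s=readout.state();R=np.array(s["tool_rot"]);p=np.array(s["eef_pos"])
v=p[:2]-hand.H;print("th",np.pi+hand.YAW-np.arctan2(v[1],v[0])%(2*np.pi),"r",np.hypot(*v),"z",p[2],"Ftool",(R.T@np.array(s["wrist_force"])).round(2),"phi",np.arctan2(R[1,1],R[0,1]),"q7",s["q"][6])
E
python3 - <<'E'
import st,hand
for a,L in((-.65,[-.55,-.45,-.35,-.25,-.15,-.05,.05,.15]),(.15,[.2,.25,.3,.35,.4,.45,.5,.55])):
    p,phi=hand.G(a);print(a);hand.rows(p,phi,L)
E
```

```text
th -0.6469920410721905 r 0.12082695935725445 z 0.0968570445766525 Ftool [ 0.97  1.14 -0.51] phi 2.095779719024323 q7 1.503557033163011
-0.65
th -0.55 p [ 0.4505 -0.1452] dp [-0.002,0.040] rot z 0.032
th -0.45 p [ 0.4461 -0.1341] dp [-0.008,0.079] rot z 0.064
th -0.35 p [ 0.4427 -0.1226] dp [-0.018,0.118] rot z 0.095
th -0.25 p [ 0.4405 -0.1108] dp [-0.032,0.156] rot z 0.127
th -0.15 p [ 0.4396 -0.0988] dp [-0.049,0.192] rot z 0.159
th -0.05 p [ 0.4398 -0.0868] dp [-0.070,0.226] rot z 0.191
th 0.05 p [ 0.4412 -0.0749] dp [-0.094,0.258] rot z 0.223
th 0.15 p [ 0.4438 -0.0632] dp [-0.121,0.287] rot z 0.255
0.15
th 0.20 p [ 0.4455 -0.0575] dp [-0.000,0.020] rot z 0.016
th 0.25 p [ 0.4475 -0.0518] dp [-0.002,0.040] rot z 0.032
th 0.30 p [ 0.4498 -0.0463] dp [-0.004,0.060] rot z 0.048
th 0.35 p [ 0.4524 -0.0409] dp [-0.008,0.079] rot z 0.064
th 0.40 p [ 0.4552 -0.0356] dp [-0.012,0.099] rot z 0.080
th 0.45 p [ 0.4583 -0.0304] dp [-0.018,0.118] rot z 0.095
th 0.50 p [ 0.4617 -0.0255] dp [-0.024,0.137] rot z 0.111
th 0.55 p [ 0.4653 -0.0207] dp [-0.032,0.156] rot z 0.127
```

{"op": "apply_moves", "data": {
  "dp": [
    [-0.002,0.04,0],
    [-0.008,0.079,0],
    [-0.018,0.118,0],
    [-0.032,0.156,0],
    [-0.049,0.192,0],
    [-0.07,0.226,0],
    [-0.094,0.258,0],
    [-0.121,0.287,0]
  ],
  "delta_rot": [
    [0,0,0.032],
    [0,0,0.064],
    [0,0,0.095],
    [0,0,0.127],
    [0,0,0.159],
    [0,0,0.191],
    [0,0,0.223],
    [0,0,0.255]
  ],
  "grip": [-0.3,-0.3,-0.3,-0.3,-0.3,-0.3,-0.3,-0.3]
}}

```text
time_s: 8.55
eef_pos: [0.4437, -0.0623, 0.0968]
tool_rot: [[-0.96, 0.28, 0.001], [0.28, 0.96, -0.001], [-0.001, -0.0, -1.0]]
wrist_force: [-0.2, -1.5, -0.9]
width: 0.0295
grasp_force: 0.6
```

```bash
python3 st.py
```

```text
th 0.1575513343894417 r 0.12029170689304718 z 0.09679095963569817 Ftool [-0.26 -1.53  0.92] phi 1.2865761432753724 q7 0.7134920994353483
```

The force is only 1.5 N, which looks like free-wheeling. I'll check the jaw and lever.

Run:
```python
from h import *
import cv2
d=grab_frame("side");e=grab_frame("scene")
A=cv2.resize(d[160:260,200:300,::-1],(400,400),interpolation=cv2.INTER_CUBIC)
B=cv2.imread("pics/side0.png")[160:260,200:300];B=cv2.resize(B,(400,400),interpolation=cv2.INTER_CUBIC)
cv2.imwrite("pics/m5.png",np.hstack([A,B]))
```

```text
(no output)
```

View pics/m5.png

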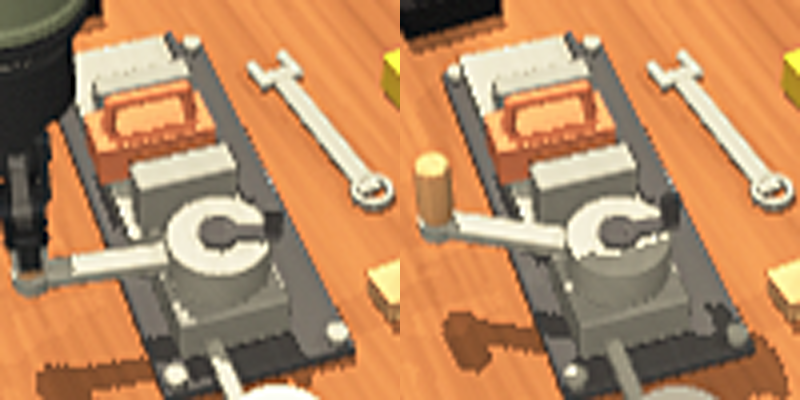

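Run:
```python
from h import *
for z,p in((.108,(272,213)),(.095,(272,224)),(.082,(218,233))):
    q=onz("side",p[0]/4+200,p[1]/4+160,z)[:2];v=q-[.559,-.099];print(q,np.hypot(*v),np.arctan2(v[1],v[0]))
```

```text
[ 0.58530698 -0.12107889] 0.03434434752667783 -0.6982368522409823
[ 0.58696089 -0.11866325] 0.034182665402235565 -0.6128979159305845
[ 0.55840811 -0.10056534] 0.001673505706092502 -1.9323020176431136
```

```bash
python3 - <<'E'
from h import *
import cv2
d=cv2.cvtColor(grab_frame("side"),cv2.COLOR_RGB2GRAY);z=cv2.cvtColor(cv2.imread("pics/side0.png"),cv2.COLOR_BGR2GRAY)
e=cv2.cvtColor(grab_frame("scene"),cv2.COLOR_RGB2GRAY);y=cv2.cvtColor(cv2.imread("pics/scene0.png"),cv2.COLOR_BGR2GRAY)
up=lambda a:cv2.resize(a,None,fx=8,fy=8,interpolation=cv2.INTER_CUBIC)
def m(a,b,x0,y0,x1,y1):
    t=up(a[y0:y1,x0:x1]);r=cv2.matchTemplate(up(b[y0-6:y1+6,x0-6:x1+6]),t,cv2.TM_CCOEFF_NORMED);_,s,_,l=cv2.minMaxLoc(r);print(s,np.array(l)/8-6)
m(z,d,236,196,260,208);m(y,e,241,194,262,206)
# expected pixel shift for 5 mm in +y clamp
def pr(n,p):
    c=camera_params(n);q=c["camera_from_world"]@np.r_[p,1];return np.array([c["fx"]*q[0]/q[2]+c["cx"],c["fy"]*q[1]/q[2]+c["cy"]])
P=np.array([.565,-.03,.068]);Y=np.array([.118,.993,0])
for n in("side","scene"):print(n,pr(n,P),pr(n,P+.005*Y)-pr(n,P))
E
python3 st.py
```

```text
0.9985748529434204 [0. 0.]
0.9980826377868652 [0. 0.]
side [245.4480752  203.43261571] [-0.55963651 -1.2522501 ]
scene [249.66862481 202.02362387] [ 0.92515646 -0.8863554 ]
th 0.15272384854597254 r 0.12025386162890536 z 0.096525606074797 Ftool [ 0.06 -0.59  0.03] phi 1.2942674510561514 q7 0.7194328328032579
```

{"op": "apply_moves", "data": {
  "dp": [
    [0,0.02,0],
    [-0.002,0.04,0],
    [-0.004,0.06,0],
    [-0.008,0.079,0],
    [-0.012,0.099,0],
    [-0.018,0.118,0],
    [-0.024,0.137,0],
    [-0.032,0.156,0]
  ],
  "delta_rot": [
    [0,0,0.016],
    [0,0,0.032],
    [0,0,0.048],
    [0,0,0.064],
    [0,0,0.08],
    [0,0,0.095],
    [0,0,0.111],
    [0,0,0.127]
  ],
  "grip": [-0.3,-0.3,-0.3,-0.3,-0.3,-0.3,-0.3,-0.3]
}}

```text
time_s: 9.55
eef_pos: [0.4656, -0.0211, 0.0963]
tool_rot: [[-0.778, 0.628, -0.0], [0.628, 0.778, -0.001], [0.0, -0.001, -1.0]]
wrist_force: [-0.6, -1.4, 0.9]
width: 0.03
grasp_force: 0.5
```

```bash
python3 st.py
python3 - <<'E'
from h import *
import cv2
w=grab_frame("wrist");d=grab_frame("side")
cv2.imwrite("pics/side5.png",d[...,::-1])
A=cv2.resize(w[...,::-1],(600,450));B=cv2.resize(d[195:245,235:285,::-1],(200,200),interpolation=cv2.INTER_CUBIC)
o=np.zeros((450,800,3),np.uint8);o[:,:600]=A;o[:200,600:]=B;cv2.imwrite("pics/m6.png",o)
z=cv2.cvtColor(cv2.imread("pics/side0.png"),cv2.COLOR_BGR2GRAY);d=cv2.cvtColor(d,cv2.COLOR_RGB2GRAY)
up=lambda a:cv2.resize(a,None,fx=8,fy=8,interpolation=cv2.INTER_CUBIC)
r=cv2.matchTemplate(up(d[190:214,230:266]),up(z[196:208,236:260]),cv2.TM_CCOEFF_NORMED);_,s,_,l=cv2.minMaxLoc(r);print(s,np.array(l)/8-6)
E
```

```text
th 0.5488271553792683 r 0.11955742979767893 z 0.0963347849864601 Ftool [-0.39 -1.44 -0.89] phi 0.8918333024682297 q7 0.43530414178652765
0.9985203146934509 [0. 0.]
```

View pics/m6.png

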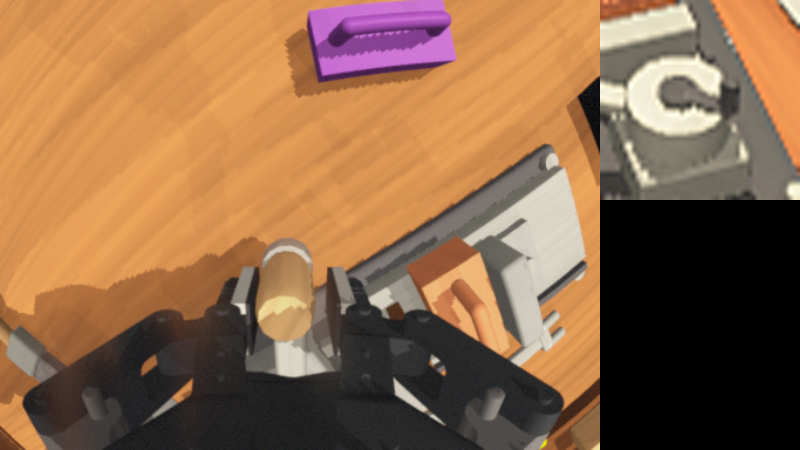

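Run:
```python
from h import *
import cv2
# dark tab mask per view; tab is near-black above the light head face
for n,f in(("side0","pics/side0.png"),("side5","pics/side5.png")):
    im=cv2.imread(f)[200:235,240:285];g=im.max(2)
    m=(g<75).astype(np.uint8);k,l,st,c=cv2.connectedComponentsWithStats(m)
    for i in range(1,k):
        if st[i,4]>6:print(n,st[i],c[i]+[240,200])
def pr(n,p):
    c=camera_params(n);q=c["camera_from_world"]@np.r_[p,1];return (np.array([c["fx"]*q[0]/q[2]+c["cx"],c["fy"]*q[1]/q[2]+c["cy"]])).round(1)
H=np.array([.559,-.099])
for th in(.51,.55,):
  for lv in(0,.45,.6,.7,.8,.9):
    a=-.118-th+.45-lv
    print(th,lv,pr("side",[*(H+.034*np.array([np.cos(a),np.sin(a)])),.108]),pr("side",[*(H+.034*np.array([np.cos(a),np.sin(a)])),.086]))
print(pr("side",[*H,.082]))
```

```text
side0 [25  9  5  8 33] [267.21212121 212.06060606]
side5 [25 16  5  9 28] [266.71428571 219.78571429]
0.51 0 [267.7 208.1] [267.4 214.2]
0.51 0.45 [268.1 212.5] [267.8 218.6]
0.51 0.6 [267.6 214. ] [267.3 220. ]
0.51 0.7 [267.1 214.9] [266.8 221. ]
0.51 0.8 [266.5 215.8] [266.2 221.9]
0.51 0.9 [265.7 216.7] [265.5 222.7]
0.55 0 [267.8 208.5] [267.6 214.6]
0.55 0.45 [268.  212.9] [267.7 219. ]
0.55 0.6 [267.4 214.4] [267.1 220.4]
0.55 0.7 [266.8 215.3] [266.6 221.3]
0.55 0.8 [266.2 216.2] [265.9 222.2]
0.55 0.9 [265.4 217. ] [265.2 223. ]
[254.4 217.8]
```

The lever reads only about 0.7 to 0.8 rad, so it hasn't gone fully over. That matches the free-wheeling both ways. I'll let go of the grip and push the tab on to its end stop.

{"op": "apply_moves", "data": {
  "dp": [
    [0,0,0],
    [0,0,0],
    [0,0,-0.07],
    [0,0,-0.14],
    [0,0,-0.21],
    [0,0,-0.23],
    [0,0,-0.23]
  ],
  "delta_rot": [
    [0,0,0],
    [0,0,0],
    [0,0,0],
    [0,0,0],
    [0,0,0],
    [0,0,0],
    [0,0,0]
  ],
  "grip": [0.18,0.18,0.18,0.18,0.18,0.18,0.18]
}}

```text
time_s: 10.35
eef_pos: [0.4658, -0.0205, 0.1655]
tool_rot: [[-0.779, 0.628, 0.001], [0.628, 0.779, -0.0], [-0.001, 0.0, -1.0]]
wrist_force: [-0.7, 0.2, 0.4]
width: 0.0501
grasp_force: 0.0
```

```bash
sed -i 's/-.095\]/-.097]/' arc.py
python3 - <<'E'
from h import *
import arc,hand
s=readout.state();R=np.array(s["tool_rot"]);print(s["eef_pos"],np.arctan2(R[1,1],R[0,1]))
p,phi=hand.G(.55);arc.rows(p,phi,[(-.6,.022)])
q=arc.F(-.6,.022);print(q)
arc.rows(q,-.6,[(-.7,.018),(-.8,.014),(-.9,.014),(-1,.014),(-1.05,.014),(-1.1,.014),(-1.15,.014),(-1.2,.014)])
arc.rows(arc.F(-1.2,.014),-1.2,[(a,.014) for a in(-1.25,-1.3,-1.35,-1.4,-1.45)])
E
```

```text
[ 0.4658226  -0.02053815  0.16553347] 0.8923864007095492
phi -0.60 dp [-0.512,0.076,0] rot z 0.478
[ 0.59998355 -0.09804046]
phi -0.70 dp [-0.025,0.005,0] rot z 0.032
phi -0.80 dp [-0.050,0.007,0] rot z 0.064
phi -0.90 dp [-0.062,0.009,0] rot z 0.095
phi -1.00 dp [-0.074,0.009,0] rot z 0.127
phi -1.05 dp [-0.081,0.009,0] rot z 0.143
phi -1.10 dp [-0.087,0.008,0] rot z 0.159
phi -1.15 dp [-0.093,0.008,0] rot z 0.175
phi -1.20 dp [-0.099,0.007,0] rot z 0.191
phi -1.25 dp [-0.006,0.002,0] rot z 0.016
phi -1.30 dp [-0.012,0.004,0] rot z 0.032
phi -1.35 dp [-0.017,0.006,0] rot z 0.048
phi -1.40 dp [-0.023,0.007,0] rot z 0.064
phi -1.45 dp [-0.029,0.008,0] rot z 0.080
```

{"op": "apply_moves", "data": {
  "dp": [
    [-0.06,0.01,0],
    [-0.13,0.02,0],
    [-0.2,0.03,0],
    [-0.27,0.04,0],
    [-0.34,0.05,0],
    [-0.41,0.06,0],
    [-0.47,0.07,0],
    [-0.512,0.076,0]
  ],
  "delta_rot": [
    [0,0,0.047],
    [0,0,0.094],
    [0,0,0.14],
    [0,0,0.187],
    [0,0,0.234],
    [0,0,0.28],
    [0,0,0.327],
    [0,0,0.374]
  ],
  "grip": [-1,-1,-1,-1,-1,-1,-1,-1]
}}

```text
time_s: 11.15
eef_pos: [0.5999, -0.0997, 0.1636]
tool_rot: [[0.285, 0.959, -0.002], [0.959, -0.285, -0.001], [-0.002, -0.001, -1.0]]
wrist_force: [-0.3, 0.6, -0.7]
width: 0.0
grasp_force: 0.0
```

{"op": "apply_moves", "data": {
  "dp": [
    [0,0,0],
    [0,0,0],
    [0,0,0],
    [0,0,0],
    [0,0,0.07],
    [0,0,0.14],
    [0,0,0.21],
    [0,0,0.213]
  ],
  "delta_rot": [
    [0,0,0.047],
    [0,0,0.094],
    [0,0,0.104],
    [0,0,0.104],
    [0,0,0.104],
    [0,0,0.104],
    [0,0,0.104],
    [0,0,0.104]
  ],
  "grip": [-1,-1,-1,-1,-1,-1,-1,-1]
}}

```text
time_s: 11.95
eef_pos: [0.5983, -0.0987, 0.0988]
tool_rot: [[0.57, 0.822, -0.004], [0.822, -0.57, 0.0], [-0.002, -0.004, -1.0]]
wrist_force: [-0.5, 1.2, 1.7]
width: 0.0002
grasp_force: 0.0
```

{"op": "apply_moves", "data": {
  "dp": [
    [-0.025,0.005,0],
    [-0.05,0.007,0],
    [-0.062,0.009,0],
    [-0.074,0.009,0],
    [-0.081,0.009,0],
    [-0.087,0.008,0],
    [-0.087,0.008,0]
  ],
  "delta_rot": [
    [0,0,0.032],
    [0,0,0.064],
    [0,0,0.095],
    [0,0,0.127],
    [0,0,0.143],
    [0,0,0.159],
    [0,0,0.159]
  ],
  "grip": [-1,-1,-1,-1,-1,-1,-1]
}}

```text
time_s: 12.65
eef_pos: [0.5867, -0.1218, 0.1021]
tool_rot: [[0.895, 0.447, 0.001], [0.447, -0.895, -0.0], [0.0, 0.0, -1.0]]
wrist_force: [0.1, 0.3, -0.6]
width: -0.0
grasp_force: 0.0
```

```bash
python3 st.py
```

```text
th -2.482229606867079 r 0.03820052906287697 z 0.10206192233536937 Ftool [ 0.27 -0.25  0.58] phi -1.1079039202931305 q7 -0.7182672984438044
```

{"op": "apply_moves", "data": {
  "dp": [
    [-0.006,0.002,0],
    [-0.012,0.004,0],
    [-0.017,0.006,0],
    [-0.023,0.007,0],
    [-0.023,0.007,0]
  ],
  "delta_rot": [
    [0,0,0.016],
    [0,0,0.032],
    [0,0,0.048],
    [0,0,0.064],
    [0,0,0.064]
  ],
  "grip": [-1,-1,-1,-1,-1]
}}

```text
time_s: 13.15
eef_pos: [0.5827, -0.126, 0.102]
tool_rot: [[0.966, 0.26, 0.003], [0.26, -0.966, 0.0], [0.003, 0.001, -1.0]]
wrist_force: [7.8, 2.3, -0.9]
width: 0.0001
grasp_force: 3.8
```

```bash
python3 st.py;python3 - <<'E'
from h import *
import cv2
d=grab_frame("side");cv2.imwrite("pics/side6.png",d[...,::-1])
cv2.imwrite("pics/m7.png",cv2.resize(d[185:245,210:290,::-1],(800,600),interpolation=cv2.INTER_CUBIC))
E
```

```text
th -2.3309735570901995 r 0.03872786943286346 z 0.10204867306243218 Ftool [ 8.11 -0.24  0.94] phi -1.30788033554549 q7 -0.8492992803455669
```

View pics/m7.png

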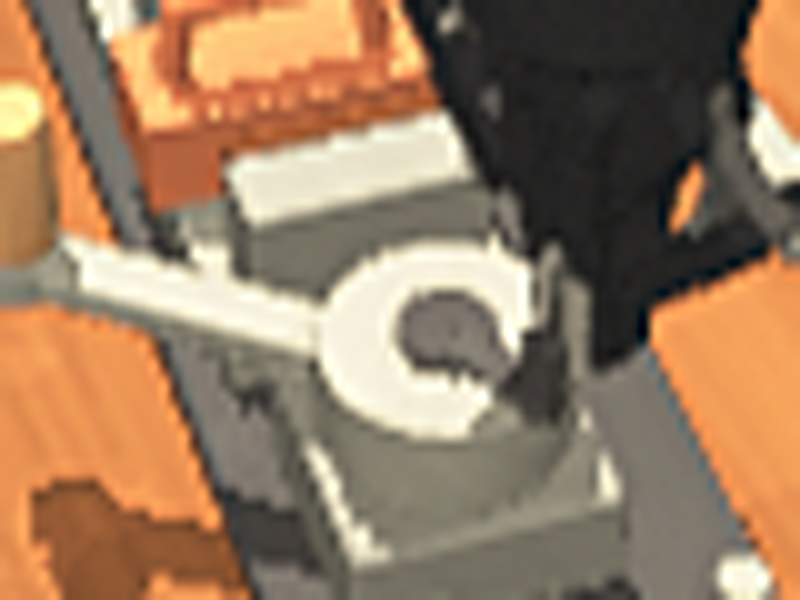

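Run:
```python
from h import *
import cv2
z=cv2.cvtColor(cv2.imread("pics/side0.png"),cv2.COLOR_BGR2GRAY);d=cv2.cvtColor(cv2.imread("pics/side6.png"),cv2.COLOR_BGR2GRAY)
up=lambda a:cv2.resize(a,None,fx=8,fy=8,interpolation=cv2.INTER_CUBIC)
r=cv2.matchTemplate(up(d[190:214,230:264]),up(z[196:208,236:256]),cv2.TM_CCOEFF_NORMED);_,s,_,l=cv2.minMaxLoc(r);print(s,np.array(l)/8-6)
g=onz("side",211.2,196,.12)[:2];v=g-[.559,-.099];print(g,np.hypot(*v),"th",np.pi-.118-np.arctan2(v[1],v[0]))
for n in((208,200.3),(212.2,193.7)):
    g=onz("side",*n,.12)[:2];v=g-[.559,-.099];print("th",np.pi-.118-np.arctan2(v[1],v[0]))
def pr(n,p):
    c=camera_params(n);q=c["camera_from_world"]@np.r_[p,1];return (np.array([c["fx"]*q[0]/q[2]+c["cx"],c["fy"]*q[1]/q[2]+c["cy"]])).round(1)
H=np.array([.559,-.099])
for th in(.6,.65):
  for lv in(.7,.8,.9):
    a=-.118-th+.45-lv;print(th,lv,10*(pr("side",[*(H+.034*np.array([np.cos(a),np.sin(a)])),.108])-[210,185]),10*(pr("side",[*(H+.034*np.array([np.cos(a),np.sin(a)])),.084])-[210,185]))
```

```text
0.9849777817726135 [-0.875  0.25 ]
[ 0.47644349 -0.01665832] 0.1166007283835415 th 0.6660953503332183
th 0.523336269928107
th 0.7389854847768871
0.6 0.7 [565. 307.] [563. 373.]
0.6 0.8 [558. 316.] [555. 382.]
0.6 0.9 [549. 324.] [547. 390.]
0.65 0.7 [562. 312.] [559. 378.]
0.65 0.8 [554. 320.] [551. 386.]
0.65 0.9 [545. 327.] [542. 393.]
```

{"op": "apply_moves", "data": {
  "dp": [
    [-0.003,0.001,0],
    [-0.006,0.002,0],
    [-0.009,0.003,0],
    [-0.012,0.004,0],
    [-0.012,0.004,0],
    [-0.012,0.004,0]
  ],
  "delta_rot": [
    [0,0,0.008],
    [0,0,0.016],
    [0,0,0.024],
    [0,0,0.032],
    [0,0,0.032],
    [0,0,0.032]
  ],
  "grip": [-1,-1,-1,-1,-1,-1]
}}

```text
time_s: 13.8
eef_pos: [0.5812, -0.1276, 0.1023]
tool_rot: [[0.986, 0.164, 0.007], [0.164, -0.986, 0.0], [0.007, 0.001, -1.0]]
wrist_force: [18.5, 4.4, -6.0]
width: -0.0003
grasp_force: 9.5
```

```bash
python3 st.py;python3 - <<'E'
from h import *
import cv2
d=grab_frame("side");cv2.imwrite("pics/side7.png",d[...,::-1])
im=cv2.cvtColor(d[185:212,200:222],cv2.COLOR_RGB2HSV)
# grip top: brightest wood
g=d[185:205,203:222].astype(int);m=(g[...,0]>200)&(g[...,2]<190)&(g[...,1]>150)
ys,xs=np.nonzero(m);print(len(xs),xs.mean()+203,ys.mean()+185)
for f in("side0","side6","side7","m"):
    a=cv2.imread(f"pics/{f}.png")
    if a is None: continue
    g=a[185:210,203:222,::-1].astype(int);m=(g[...,0]>200)&(g[...,2]<190)&(g[...,1]>150);ys,xs=np.nonzero(m);print(f,len(xs),xs.mean()+203,ys.mean()+185)
E
```

```text
th -2.2772999124411366 r 0.03916529729462481 z 0.10226662183247809 Ftool [18.96 -1.32  6.14] phi -1.4056912689021068 q7 -0.913385779751613
112 207.99107142857142 195.63392857142858
side0 91 207.56043956043956 197.8131868131868
side6 127 208.84251968503938 197.39370078740157
side7 127 208.38582677165354 196.93700787401576[ WARN:0@0.574] global loadsave.cpp:275 findDecoder imread_('pics/m.png'): can't open/read file: check file path/integrity
```

The force has risen to 19 N with the handle holding still, so the lever is on its end stop. Next I'll back off, lift and return to the grip.

{"op": "apply_moves", "data": {
  "dp": [
    [0.02,0,0],
    [0.02,0,0],
    [0.02,0,-0.1],
    [0.02,0,-0.2],
    [0.02,0,-0.2],
    [0.02,0,-0.2]
  ],
  "delta_rot": [
    [0,0,0],
    [0,0,0],
    [0,0,0],
    [0,0,0],
    [0,0,0],
    [0,0,0]
  ],
  "grip": [-1,-1,-1,-1,-1,-1]
}}

```text
time_s: 14.45
eef_pos: [0.5839, -0.1277, 0.1616]
tool_rot: [[0.987, 0.161, 0.0], [0.161, -0.987, 0.0], [0.0, 0.0, -1.0]]
wrist_force: [-0.7, 0.3, -1.3]
width: -0.0001
grasp_force: 0.0
```

Run:
```python
from h import *
import cv2,arc,hand
d=grab_frame("side");cv2.imwrite("pics/side8.png",d[...,::-1])
z=cv2.imread("pics/side0.png");s5=cv2.imread("pics/side5.png")
for n,a in(("0",z),("5",s5),("8",d[...,::-1])):
    b=a[200:235,240:285];k,l,st,c=cv2.connectedComponentsWithStats((b.max(2)<75).astype(np.uint8))
    print(n,[(st[i,4],(c[i]+[240,200]).round(1)) for i in range(1,k) if st[i,4]>6 ])
g=cv2.cvtColor;up=lambda a:cv2.resize(a,None,fx=8,fy=8,interpolation=cv2.INTER_CUBIC)
r=cv2.matchTemplate(up(g(d[190:214,230:266],cv2.COLOR_RGB2GRAY)),up(g(z[196:208,236:260],cv2.COLOR_BGR2GRAY)),cv2.TM_CCOEFF_NORMED);_,s,_,l=cv2.minMaxLoc(r);print(s,np.array(l)/8-6)
t=cv2.imread("pics/side0.png")[194:206,201:216];t=up(g(t,cv2.COLOR_BGR2GRAY))
r=cv2.matchTemplate(up(g(d[180:216,195:226],cv2.COLOR_RGB2GRAY)),t,cv2.TM_CCOEFF_NORMED);_,s,_,l=cv2.minMaxLoc(r);q=np.array(l)/8+[195,180]-[201,194]+[208,200.3];print("grip",s,q)
G=onz("side",*q,.12)[:2];v=G-[.559,-.099];th=np.pi-.118-np.arctan2(v[1],v[0]);print("th",th)
def pr(n,p):
    c=camera_params(n);q=c["camera_from_world"]@np.r_[p,1];return (np.array([c["fx"]*q[0]/q[2]+c["cx"],c["fy"]*q[1]/q[2]+c["cy"]])).round(1)
for lv in(.6,.7,.8,.9,1):
    a=-.118-th+.45-lv;print(lv,pr("side",[.559+.034*np.cos(a),-.099+.034*np.sin(a),.097])+[-.3,.85])
s=readout.state();R=np.array(s["tool_rot"]);phi=np.arctan2(R[1,1],R[0,1]);print(s["eef_pos"],phi)
hand.rows(np.array(s["eef_pos"][:2]),phi,[th])
```

```text
0 [(np.int32(33), array([267.2, 212.1]))]
5 [(np.int32(28), array([266.7, 219.8]))]
8 [(np.int32(25), array([272.3, 201.6])), (np.int32(28), array([264.1, 222.6]))]
0.9985814690589905 [0. 0.]
grip 0.8012067675590515 [210.125 196.05 ]
th 0.6568782248663925
0.6 [266.4  219.25]
0.7 [265.7  220.15]
0.8 [264.9  220.95]
0.9 [264.   221.65]
1 [263.   222.35]
[ 0.58367812 -0.1275895   0.16086962] -1.4096295441425948
th 0.66 p [ 0.4738 -0.011 ] dp [-0.299,-0.442] rot z -0.702
```

{"op": "apply_moves", "data": {
  "dp": [
    [-0.04,-0.06,0],
    [-0.08,-0.12,0],
    [-0.12,-0.18,0],
    [-0.16,-0.24,0],
    [-0.2,-0.3,0],
    [-0.24,-0.36,0],
    [-0.28,-0.41,0],
    [-0.299,-0.442,0]
  ],
  "delta_rot": [
    [0,0,-0.047],
    [0,0,-0.094],
    [0,0,-0.14],
    [0,0,-0.187],
    [0,0,-0.234],
    [0,0,-0.28],
    [0,0,-0.327],
    [0,0,-0.374]
  ],
  "grip": [0.18,0.18,0.18,0.18,0.18,0.18,0.18,0.18]
}}

```text
time_s: 15.3
eef_pos: [0.4729, -0.0101, 0.1607]
tool_rot: [[0.226, 0.974, -0.002], [0.974, -0.226, 0.0], [0.0, -0.002, -1.0]]
wrist_force: [1.1, -1.1, 0.1]
width: 0.0508
grasp_force: 0.0
```

{"op": "apply_moves", "data": {
  "dp": [
    [0,0,0],
    [0,0,0],
    [0,0,0],
    [0,0,0],
    [0,0,0],
    [0,0,0],
    [0,0,0],
    [0,0,0]
  ],
  "delta_rot": [
    [0,0,-0.047],
    [0,0,-0.094],
    [0,0,-0.14],
    [0,0,-0.187],
    [0,0,-0.234],
    [0,0,-0.28],
    [0,0,-0.328],
    [0,0,-0.328]
  ],
  "grip": [0.18,0.18,0.18,0.18,0.18,0.18,0.18,0.18]
}}

```text
time_s: 16.1
eef_pos: [0.474, -0.0112, 0.1606]
tool_rot: [[-0.716, 0.698, -0.001], [0.698, 0.716, 0.001], [0.002, -0.001, -1.0]]
wrist_force: [-0.5, 0.6, -0.5]
width: 0.0501
grasp_force: 0.0
```

```bash
python3 st.py
python3 - <<'E'
from h import *
import cv2,hand
c=camera_params("wrist");w=grab_frame("wrist");s=readout.state();R=np.array(s["tool_rot"]);phi=np.arctan2(R[1,1],R[0,1])
# grip top: pale yellow disc
hsv=cv2.cvtColor(w,cv2.COLOR_RGB2HSV);m=((hsv[...,0]>16)&(hsv[...,0]<30)&(hsv[...,2]>200)&(hsv[...,1]>60)).astype(np.uint8)
m=cv2.morphologyEx(m,cv2.MORPH_OPEN,np.ones((3,3)));k,l,st,cc=cv2.connectedComponentsWithStats(m)
for i in range(1,k):
    if st[i,4]>150: print(st[i],cc[i]/.64,onz("wrist",*cc[i],.12,c).round(4))
p=np.array(s["eef_pos"][:2]);hand.rows(p,phi,[.66])
for a,L in((.66,[.55,.45,.35,.25,.15,.05,-.05,-.15]),(-.15,[-.25,-.35,-.45,-.55,-.65,-.7])):
    p,phi=hand.G(a);print(a);hand.rows(p,phi,L)
E
```

```text
th 0.6572812457400876 r 0.1197720956587784 z 0.16062963498073024 Ftool [0.78 0.08 0.47] phi 0.7980776251895347 q7 0.39642998601065316
[232 205  32  29 739] [386.41111299 342.22767253] [ 0.4715 -0.0102  0.12  ]
[495 325  17  29 294] [787.48405612 531.01084184] [0.8051 0.0925 0.12  ]
th 0.66 p [ 0.474  -0.0108] dp [0.001,0.001] rot z -0.000
0.66
th 0.55 p [ 0.4653 -0.0207] dp [-0.002,-0.044] rot z -0.035
th 0.45 p [ 0.4583 -0.0304] dp [-0.009,-0.083] rot z -0.067
th 0.35 p [ 0.4524 -0.0409] dp [-0.019,-0.122] rot z -0.099
th 0.25 p [ 0.4475 -0.0518] dp [-0.033,-0.159] rot z -0.131
th 0.15 p [ 0.4438 -0.0632] dp [-0.051,-0.195] rot z -0.162
th 0.05 p [ 0.4412 -0.0749] dp [-0.072,-0.229] rot z -0.194
th -0.05 p [ 0.4398 -0.0868] dp [-0.097,-0.261] rot z -0.226
th -0.15 p [ 0.4396 -0.0988] dp [-0.124,-0.290] rot z -0.258
-0.15
th -0.25 p [ 0.4405 -0.1108] dp [-0.002,-0.040] rot z -0.032
th -0.35 p [ 0.4427 -0.1226] dp [-0.008,-0.079] rot z -0.064
th -0.45 p [ 0.4461 -0.1341] dp [-0.018,-0.118] rot z -0.095
th -0.55 p [ 0.4505 -0.1452] dp [-0.032,-0.156] rot z -0.127
th -0.65 p [ 0.4561 -0.1559] dp [-0.049,-0.192] rot z -0.159
th -0.70 p [ 0.4593 -0.161 ] dp [-0.059,-0.209] rot z -0.175
```

Centred on the grip, so I'll descend, cage it, and swing back.

{"op": "apply_moves", "data": {
  "dp": [
    [0,0,0.07],
    [0,0,0.14],
    [0,0,0.21],
    [0,0,0.215],
    [0,0,0.215],
    [0,0,0.215],
    [0,0,0.215]
  ],
  "delta_rot": [
    [0,0,0],
    [0,0,0],
    [0,0,0],
    [0,0,0],
    [0,0,0],
    [0,0,0],
    [0,0,0]
  ],
  "grip": [0.18,0.18,0.18,0.18,-0.3,-0.3,-0.3]
}}

```text
time_s: 16.85
eef_pos: [0.4747, -0.0111, 0.0976]
tool_rot: [[-0.713, 0.701, 0.001], [0.701, 0.713, 0.0], [-0.001, 0.001, -1.0]]
wrist_force: [-0.4, 0.5, -0.3]
width: 0.03
grasp_force: 0.0
```

{"op": "apply_moves", "data": {
  "dp": [
    [-0.002,-0.044,0],
    [-0.009,-0.083,0],
    [-0.019,-0.122,0],
    [-0.033,-0.159,0],
    [-0.051,-0.195,0],
    [-0.072,-0.229,0],
    [-0.097,-0.261,0],
    [-0.124,-0.29,0]
  ],
  "delta_rot": [
    [0,0,-0.035],
    [0,0,-0.067],
    [0,0,-0.099],
    [0,0,-0.131],
    [0,0,-0.162],
    [0,0,-0.194],
    [0,0,-0.226],
    [0,0,-0.258]
  ],
  "grip": [-0.3,-0.3,-0.3,-0.3,-0.3,-0.3,-0.3,-0.3]
}}

```text
time_s: 17.65
eef_pos: [0.4402, -0.0998, 0.0974]
tool_rot: [[-0.999, -0.038, 0.001], [-0.038, 0.999, -0.0], [-0.001, -0.0, -1.0]]
wrist_force: [0.5, 0.4, 1.3]
width: 0.0299
grasp_force: 0.6
```

{"op": "apply_moves", "data": {
  "dp": [
    [-0.002,-0.04,0],
    [-0.008,-0.079,0],
    [-0.018,-0.118,0],
    [-0.032,-0.156,0],
    [-0.049,-0.192,0],
    [-0.049,-0.192,0]
  ],
  "delta_rot": [
    [0,0,-0.032],
    [0,0,-0.064],
    [0,0,-0.095],
    [0,0,-0.127],
    [0,0,-0.159],
    [0,0,-0.159]
  ],
  "grip": [-0.3,-0.3,-0.3,-0.3,-0.3,-0.3]
}}

```text
time_s: 18.25
eef_pos: [0.4569, -0.1577, 0.0971]
tool_rot: [[-0.861, -0.508, 0.001], [-0.508, 0.861, -0.001], [-0.0, -0.001, -1.0]]
wrist_force: [-0.4, 0.5, -0.8]
width: 0.03
grasp_force: 0.0
```

{"op": "apply_moves", "data": {
  "dp": [
    [-0.002,0.04,0],
    [-0.008,0.079,0],
    [-0.018,0.118,0],
    [-0.032,0.156,0],
    [-0.049,0.192,0],
    [-0.07,0.226,0]
  ],
  "delta_rot": [
    [0,0,0.032],
    [0,0,0.064],
    [0,0,0.095],
    [0,0,0.127],
    [0,0,0.159],
    [0,0,0.191]
  ],
  "grip": [-0.3,-0.3,-0.3,-0.3,-0.3,-0.3]
}}

```text
time_s: 18.85
eef_pos: [0.4398, -0.0874, 0.0972]
tool_rot: [[-0.997, 0.075, 0.0], [0.075, 0.997, -0.002], [-0.0, -0.002, -1.0]]
wrist_force: [0.9, -7.2, -1.4]
width: 0.0296
grasp_force: 3.6
```

```bash
cat > jaw.py <<'E'
from h import *
import cv2
d=grab_frame("side");z=cv2.imread("pics/side0.png");e=grab_frame("scene");y=cv2.imread("pics/scene0.png")
G=cv2.cvtColor;up=lambda a:cv2.resize(a,None,fx=8,fy=8,interpolation=cv2.INTER_CUBIC)
def m(a,b,x0,y0,x1,y1):
    r=cv2.matchTemplate(up(G(b[y0-8:y1+4,x0-8:x1+8],cv2.COLOR_RGB2GRAY)),up(G(a[y0:y1,x0:x1],cv2.COLOR_BGR2GRAY)),cv2.TM_CCOEFF_NORMED);_,s,_,l=cv2.minMaxLoc(r);return s,np.array(l)/8-8
s,v=m(z,d,236,196,260,208);print("jaw mm",-v[1]*5/1.25,v,s)
s,v=m(y,e,241,194,262,206);print("jaw mm",(v[0]-v[1])/2*5/.9,v,s)
E
python3 st.py; python3 jaw.py
```

```text
th -0.05423273985885402 r 0.11992806516583755 z 0.0972310890138905 Ftool [-1.47 -7.1   1.37] phi 1.4958004805678278 q7 0.841590616668686
jaw mm 3.0 [-0.25 -0.75] 0.9811020493507385
jaw mm 3.125 [ 0.625 -0.5  ] 0.9817184209823608
```

The lever is properly at tighten now: driving takes 7 N and the jaw has advanced about 3 mm. I'll continue the stroke.

Run:
```python
import hand
for a,L in((-.05,[.05,.15,.25,.35,.45,.55,.62]),(.62,[.5,.4,.3,.2,.1,0,-.1,-.2]),(-.2,[-.3,-.4,-.5,-.6,-.68])):
    p,phi=hand.G(a);print(a);hand.rows(p,phi,L)
```

```text
-0.05
th 0.05 p [ 0.4412 -0.0749] dp [-0.002,0.040] rot z 0.032
th 0.15 p [ 0.4438 -0.0632] dp [-0.008,0.079] rot z 0.064
th 0.25 p [ 0.4475 -0.0518] dp [-0.018,0.118] rot z 0.095
th 0.35 p [ 0.4524 -0.0409] dp [-0.032,0.156] rot z 0.127
th 0.45 p [ 0.4583 -0.0304] dp [-0.049,0.192] rot z 0.159
th 0.55 p [ 0.4653 -0.0207] dp [-0.070,0.226] rot z 0.191
th 0.62 p [ 0.4707 -0.0143] dp [-0.086,0.248] rot z 0.213
0.62
th 0.50 p [ 0.4617 -0.0255] dp [-0.003,-0.048] rot z -0.038
th 0.40 p [ 0.4552 -0.0356] dp [-0.010,-0.087] rot z -0.070
th 0.30 p [ 0.4498 -0.0463] dp [-0.020,-0.126] rot z -0.102
th 0.20 p [ 0.4455 -0.0575] dp [-0.035,-0.163] rot z -0.134
th 0.10 p [ 0.4423 -0.069 ] dp [-0.053,-0.199] rot z -0.166
th 0.00 p [ 0.4403 -0.0809] dp [-0.074,-0.232] rot z -0.197
th -0.10 p [ 0.4395 -0.0928] dp [-0.099,-0.264] rot z -0.229
th -0.20 p [ 0.4399 -0.1048] dp [-0.127,-0.292] rot z -0.261
-0.2
th -0.30 p [ 0.4415 -0.1167] dp [-0.002,-0.040] rot z -0.032
th -0.40 p [ 0.4442 -0.1284] dp [-0.008,-0.079] rot z -0.064
th -0.50 p [ 0.4481 -0.1397] dp [-0.018,-0.118] rot z -0.095
th -0.60 p [ 0.4532 -0.1506] dp [-0.032,-0.156] rot z -0.127
th -0.68 p [ 0.458  -0.1589] dp [-0.045,-0.185] rot z -0.153
```

{"op": "apply_moves", "data": {
  "dp": [
    [-0.002,0.04,0],
    [-0.008,0.079,0],
    [-0.018,0.118,0],
    [-0.032,0.156,0],
    [-0.049,0.192,0],
    [-0.07,0.226,0],
    [-0.086,0.248,0],
    [-0.086,0.248,0]
  ],
  "delta_rot": [
    [0,0,0.032],
    [0,0,0.064],
    [0,0,0.095],
    [0,0,0.127],
    [0,0,0.159],
    [0,0,0.191],
    [0,0,0.213],
    [0,0,0.213]
  ],
  "grip": [-0.3,-0.3,-0.3,-0.3,-0.3,-0.3,-0.3,-0.3]
}}

```text
time_s: 19.75
eef_pos: [0.4708, -0.0145, 0.0971]
tool_rot: [[-0.741, 0.671, -0.0], [0.671, 0.741, -0.001], [-0.0, -0.001, -1.0]]
wrist_force: [-3.2, -3.7, 3.1]
width: 0.03
grasp_force: 2.0
```

```bash
python3 st.py; python3 jaw.py
python3 - <<'E'
from h import *
import cv2
d=grab_frame("side");e=grab_frame("scene");cv2.imwrite("pics/side9.png",d[...,::-1])
A=cv2.resize(d[165:225,205:275,::-1],(460,394),interpolation=cv2.INTER_CUBIC);B=cv2.resize(e[170:220,235:280,::-1],(340,378),interpolation=cv2.INTER_CUBIC)
o=np.zeros((394,800,3),np.uint8);o[:,:460]=A;o[:378,460:]=B;cv2.imwrite("pics/m8.png",o)
E
```

```text
th 0.6188706176888883 r 0.11972897914892142 z 0.09706189640576118 Ftool [-0.14 -4.9  -3.06] phi 0.8349815523355931 q7 0.34274317729606085
jaw mm 11.0 [-1.375 -2.75 ] 0.9798175096511841
jaw mm 10.416666666666666 [ 1.75 -2.  ] 0.9457077383995056
```

View pics/m8.png

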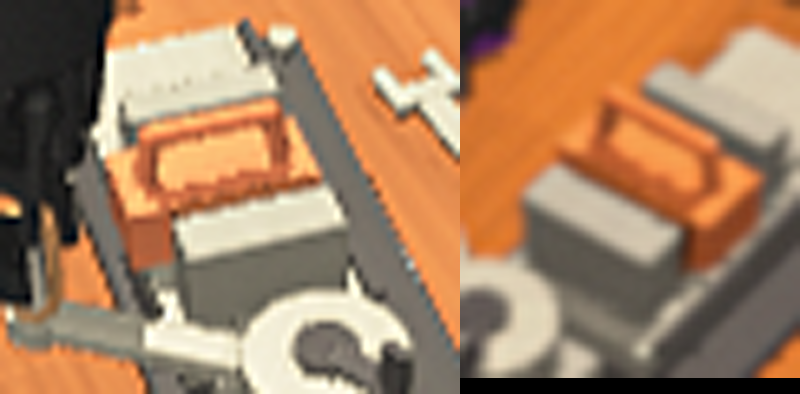

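The view shows the jaw close behind the stamp, with the stamp still slightly clear of the stop. That was my 11th picture, one over the limit of 10, so from here I'll use numbers only. Next is the return stroke.

{"op": "apply_moves", "data": {
  "dp": [
    [-0.003,-0.048,0],
    [-0.01,-0.087,0],
    [-0.02,-0.126,0],
    [-0.035,-0.163,0],
    [-0.053,-0.199,0],
    [-0.074,-0.232,0],
    [-0.099,-0.264,0],
    [-0.127,-0.292,0]
  ],
  "delta_rot": [
    [0,0,-0.038],
    [0,0,-0.07],
    [0,0,-0.102],
    [0,0,-0.134],
    [0,0,-0.166],
    [0,0,-0.197],
    [0,0,-0.229],
    [0,0,-0.261]
  ],
  "grip": [-0.3,-0.3,-0.3,-0.3,-0.3,-0.3,-0.3,-0.3]
}}

```text
time_s: 20.75
eef_pos: [0.4405, -0.1055, 0.0969]
tool_rot: [[-0.996, -0.09, 0.001], [-0.09, 0.996, 0.001], [-0.001, 0.001, -1.0]]
wrist_force: [0.0, 1.1, 0.2]
width: 0.0297
grasp_force: 0.6
```

{"op": "apply_moves", "data": {
  "dp": [
    [-0.002,-0.04,0],
    [-0.008,-0.079,0],
    [-0.018,-0.118,0],
    [-0.032,-0.156,0],
    [-0.045,-0.185,0],
    [-0.045,-0.185,0]
  ],
  "delta_rot": [
    [0,0,-0.032],
    [0,0,-0.064],
    [0,0,-0.095],
    [0,0,-0.127],
    [0,0,-0.153],
    [0,0,-0.153]
  ],
  "grip": [-0.3,-0.3,-0.3,-0.3,-0.3,-0.3]
}}

```text
time_s: 21.35
eef_pos: [0.4587, -0.1603, 0.0966]
tool_rot: [[-0.844, -0.536, 0.001], [-0.536, 0.844, 0.001], [-0.001, 0.0, -1.0]]
wrist_force: [-0.4, 0.0, -0.1]
width: 0.0299
grasp_force: 0.0
```

```bash
python3 st.py; python3 jaw.py
python3 - <<'E'
import hand
for a,L in((-.68,[-.6,-.55,-.5,-.45,-.4,-.35,-.3]),(-.3,[-.25,-.2,-.15,-.1,-.05,0,.05,.1]),(.1,[.12,.14,.16,.18,.2,.22,.24,.26])):
    p,phi=hand.G(a);print(a);hand.rows(p,phi,L)
E
```

```text
th -0.693183398167553 r 0.12008917445828374 z 0.09663073769107097 Ftool [0.35 0.28 0.06] phi 2.13673934144631 q7 1.5179759065016187
jaw mm 17.5 [ 6.875 -4.375] 0.5940691232681274
jaw mm 10.416666666666666 [ 1.75 -2.  ] 0.9455248713493347
-0.68
th -0.60 p [ 0.4532 -0.1506] dp [-0.001,0.032] rot z 0.025
th -0.55 p [ 0.4505 -0.1452] dp [-0.003,0.052] rot z 0.041
th -0.50 p [ 0.4481 -0.1397] dp [-0.006,0.072] rot z 0.057
th -0.45 p [ 0.4461 -0.1341] dp [-0.011,0.091] rot z 0.073
th -0.40 p [ 0.4442 -0.1284] dp [-0.016,0.111] rot z 0.089
th -0.35 p [ 0.4427 -0.1226] dp [-0.022,0.130] rot z 0.105
th -0.30 p [ 0.4415 -0.1167] dp [-0.029,0.148] rot z 0.121
-0.3
th -0.25 p [ 0.4405 -0.1108] dp [-0.000,0.020] rot z 0.016
th -0.20 p [ 0.4399 -0.1048] dp [-0.002,0.040] rot z 0.032
th -0.15 p [ 0.4396 -0.0988] dp [-0.004,0.060] rot z 0.048
th -0.10 p [ 0.4395 -0.0928] dp [-0.008,0.079] rot z 0.064
th -0.05 p [ 0.4398 -0.0868] dp [-0.012,0.099] rot z 0.080
th 0.00 p [ 0.4403 -0.0809] dp [-0.018,0.118] rot z 0.095
th 0.05 p [ 0.4412 -0.0749] dp [-0.024,0.137] rot z 0.111
th 0.10 p [ 0.4423 -0.069 ] dp [-0.032,0.156] rot z 0.127
0.1
th 0.12 p [ 0.4429 -0.0667] dp [-0.000,0.008] rot z 0.006
th 0.14 p [ 0.4435 -0.0644] dp [-0.000,0.016] rot z 0.013
th 0.16 p [ 0.4441 -0.0621] dp [-0.001,0.024] rot z 0.019
th 0.18 p [ 0.4448 -0.0598] dp [-0.001,0.032] rot z 0.025
th 0.20 p [ 0.4455 -0.0575] dp [-0.002,0.040] rot z 0.032
th 0.22 p [ 0.4463 -0.0552] dp [-0.003,0.048] rot z 0.038
th 0.24 p [ 0.4471 -0.053 ] dp [-0.004,0.056] rot z 0.045
th 0.26 p [ 0.448  -0.0507] dp [-0.005,0.064] rot z 0.051
```

{"op": "apply_moves", "data": {
  "dp": [
    [-0.001,0.032,0],
    [-0.003,0.052,0],
    [-0.006,0.072,0],
    [-0.011,0.091,0],
    [-0.011,0.091,0]
  ],
  "delta_rot": [
    [0,0,0.025],
    [0,0,0.041],
    [0,0,0.057],
    [0,0,0.073],
    [0,0,0.073]
  ],
  "grip": [-0.3,-0.3,-0.3,-0.3,-0.3]
}}

```text
time_s: 21.95
eef_pos: [0.4466, -0.1337, 0.097]
tool_rot: [[-0.944, -0.329, 0.0], [-0.329, 0.944, -0.0], [-0.0, -0.0, -1.0]]
wrist_force: [0.2, -2.3, -1.5]
width: 0.0297
grasp_force: 0.9
```

```bash
python3 st.py
python3 - <<'E'
import hand
p,phi=hand.G(-.45);hand.rows(p,phi,[-.42,-.39,-.36,-.33,-.3])
E
```

```text
th -0.4483183670283606 r 0.1193286108036916 z 0.0970147826436917 Ftool [ 0.58 -2.27  1.46] phi 1.9058594524371495 q7 1.2456382340812486
th -0.42 p [ 0.4449 -0.1307] dp [-0.000,0.012] rot z 0.010
th -0.39 p [ 0.4439 -0.1272] dp [-0.001,0.024] rot z 0.019
th -0.36 p [ 0.443  -0.1238] dp [-0.002,0.036] rot z 0.029
th -0.33 p [ 0.4422 -0.1202] dp [-0.003,0.048] rot z 0.038
th -0.30 p [ 0.4415 -0.1167] dp [-0.004,0.060] rot z 0.048
```

{"op": "apply_moves", "data": {
  "dp": [
    [0,0.012,0],
    [-0.001,0.024,0],
    [-0.002,0.036,0],
    [-0.003,0.048,0],
    [-0.004,0.06,0]
  ],
  "delta_rot": [
    [0,0,0.01],
    [0,0,0.019],
    [0,0,0.029],
    [0,0,0.038],
    [0,0,0.048]
  ],
  "grip": [-0.3,-0.3,-0.3,-0.3,-0.3]
}}

```text
time_s: 22.45
eef_pos: [0.442, -0.1177, 0.097]
tool_rot: [[-0.983, -0.183, 0.0], [-0.183, 0.983, -0.001], [-0.0, -0.001, -1.0]]
wrist_force: [2.1, -6.6, 1.3]
width: 0.0298
grasp_force: 3.5
```

```bash
python3 st.py; python3 jaw.py
```

```text
th -0.3090849075660609 r 0.11963434608438497 z 0.09697370059250159 Ftool [-0.87 -6.86 -1.29] phi 1.754939315566442 q7 1.0825789197678666
jaw mm 12.0 [-1.5 -3. ] 0.985418975353241
jaw mm 11.805555555555555 [ 2.   -2.25] 0.9376610517501831
```

{"op": "apply_moves", "data": {
  "dp": [
    [0,0.012,0],
    [-0.001,0.024,0],
    [-0.002,0.036,0],
    [-0.003,0.048,0]
  ],
  "delta_rot": [
    [0,0,0.01],
    [0,0,0.019],
    [0,0,0.029],
    [0,0,0.038]
  ],
  "grip": [-0.3,-0.3,-0.3,-0.3]
}}

```text
time_s: 22.95
eef_pos: [0.4402, -0.1034, 0.097]
tool_rot: [[-0.998, -0.065, 0.0], [-0.065, 0.998, -0.001], [-0.0, -0.001, -1.0]]
wrist_force: [0.9, -7.4, 2.1]
width: 0.03
grasp_force: 3.6
```

```bash
cat > stmp.py <<'E'
from h import *
import cv2
# copper stamp shift in both views (mask on hue) since start
d=grab_frame("side")[...,::-1].copy();e=grab_frame("scene")[...,::-1].copy()
G=cv2.cvtColor;up=lambda a:cv2.resize(a,None,fx=8,fy=8,interpolation=cv2.INTER_CUBIC)
def m(a,b,x0,y0,x1,y1):
    r=cv2.matchTemplate(up(b[y0-6:y1+6,x0-6:x1+6]),up(a[y0:y1,x0:x1]),cv2.TM_CCOEFF_NORMED);_,s,_,l=cv2.minMaxLoc(r);return round(s,3),np.array(l)/8-6
z=cv2.imread("pics/side0.png");y=cv2.imread("pics/scene0.png")
s,v=m(z,d,226,182,250,191);print("stamp mm",-v[1]*4,v,s)
s,v=m(y,e,254,181,270,194);print("stamp mm",(v[0]-v[1])*2.8,v,s)
E
python3 st.py; python3 stmp.py; python3 jaw.py
```

```text
th -0.18860467191763863 r 0.1196432450475251 z 0.09695646133292012 Ftool [-0.4  -7.43 -2.09] phi 1.6354350050952737 q7 0.9597664125846455
stamp mm -0.0 [0. 0.] 0.99
stamp mm 0.0 [0. 0.] 0.99
jaw mm 13.5 [-1.75  -3.375] 0.9761131405830383
jaw mm 13.194444444444445 [ 2.375 -2.375] 0.9272711873054504
```

{"op": "apply_moves", "data": {
  "dp": [
    [0,0.012,0],
    [-0.001,0.024,0],
    [-0.002,0.036,0]
  ],
  "delta_rot": [
    [0,0,0.01],
    [0,0,0.019],
    [0,0,0.029]
  ],
  "grip": [-0.3,-0.3,-0.3]
}}

```text
time_s: 23.45
eef_pos: [0.44, -0.0926, 0.0969]
tool_rot: [[-1.0, 0.027, -0.0], [0.027, 1.0, -0.001], [0.0, -0.001, -1.0]]
wrist_force: [0.6, -6.8, 3.4]
width: 0.0299
grasp_force: 3.6
```

```bash
python3 st.py; python3 stmp.py
```

```text
th -0.09790923699859055 r 0.11956888351491907 z 0.09691383465945932 Ftool [-0.8  -6.83 -3.35] phi 1.5442316732521226 q7 0.8724133756288547
stamp mm 0.5 [-0.125 -0.125] 0.967
stamp mm 0.35 [ 0.    -0.125] 0.982
```

{"op": "apply_moves", "data": {
  "dp": [
    [0,0.012,0],
    [-0.001,0.024,0],
    [-0.002,0.036,0]
  ],
  "delta_rot": [
    [0,0,0.01],
    [0,0,0.019],
    [0,0,0.029]
  ],
  "grip": [-0.3,-0.3,-0.3]
}}

```text
time_s: 23.85
eef_pos: [0.4407, -0.0819, 0.0969]
tool_rot: [[-0.993, 0.118, -0.0], [0.118, 0.993, -0.001], [0.0, -0.001, -1.0]]
wrist_force: [-0.4, -7.6, 3.0]
width: 0.0303
grasp_force: 3.6
```

```bash
python3 st.py; python3 stmp.py
```

```text
th -0.007811989184340007 r 0.11951231882132225 z 0.09691070955273898 Ftool [-0.53 -7.6  -2.95] phi 1.4530134145163787 q7 0.7899846359339961
stamp mm 1.0 [-0.25 -0.25] 0.924
stamp mm 1.4 [ 0.25 -0.25] 0.97
```

{"op": "apply_moves", "data": {
  "dp": [
    [0,0.012,0],
    [-0.001,0.024,0],
    [-0.001,0.024,0]
  ],
  "delta_rot": [
    [0,0,0.01],
    [0,0,0.019],
    [0,0,0.019]
  ],
  "grip": [-0.3,-0.3,-0.3]
}}

```text
time_s: 24.25
eef_pos: [0.4419, -0.0743, 0.0969]
tool_rot: [[-0.984, 0.176, -0.0], [0.176, 0.984, -0.001], [0.0, -0.001, -1.0]]
wrist_force: [-0.3, -4.7, 2.8]
width: 0.0293
grasp_force: 2.5
```

{"op": "apply_moves", "data": {
  "dp": [
    [0,0.012,0],
    [-0.001,0.024,0]
  ],
  "delta_rot": [
    [0,0,0.01],
    [0,0,0.019]
  ],
  "grip": [-0.3,-0.3]
}}

```text
time_s: 24.45
eef_pos: [0.4432, -0.0678, 0.0969]
tool_rot: [[-0.972, 0.235, -0.001], [0.235, 0.972, -0.001], [0.0, -0.001, -1.0]]
wrist_force: [-1.1, -7.4, 5.1]
width: 0.0301
grasp_force: 3.6
```

```bash
python3 st.py; python3 stmp.py
```

```text
th 0.11203593974983095 r 0.11940731967025152 z 0.09689025750283842 Ftool [-0.71 -7.48 -5.04] phi 1.3335564515129366 q7 0.6888367618528137
stamp mm 2.0 [-0.5 -0.5] 0.891
stamp mm 2.4499999999999997 [ 0.5   -0.375] 0.943
```

{"op": "apply_moves", "data": {
  "dp": [
    [0,0.012,0],
    [-0.001,0.024,0],
    [-0.001,0.024,0]
  ],
  "delta_rot": [
    [0,0,0.01],
    [0,0,0.019],
    [0,0,0.019]
  ],
  "grip": [-0.3,-0.3,-0.3]
}}

```text
time_s: 24.85
eef_pos: [0.4453, -0.0603, 0.0969]
tool_rot: [[-0.956, 0.292, -0.001], [0.292, 0.956, -0.001], [0.0, -0.001, -1.0]]
wrist_force: [-1.1, -5.3, 3.7]
width: 0.0296
grasp_force: 2.5
```

{"op": "apply_moves", "data": {
  "dp": [
    [0,0.012,0],
    [-0.001,0.024,0],
    [-0.001,0.024,0]
  ],
  "delta_rot": [
    [0,0,0.01],
    [0,0,0.019],
    [0,0,0.019]
  ],
  "grip": [-0.3,-0.3,-0.3]
}}

```text
time_s: 25.15
eef_pos: [0.4477, -0.0535, 0.0969]
tool_rot: [[-0.937, 0.348, -0.001], [0.348, 0.937, -0.001], [0.0, -0.001, -1.0]]
wrist_force: [-1.0, -4.6, 4.0]
width: 0.0297
grasp_force: 2.5
```

```bash
python3 st.py; python3 stmp.py
```

```text
th 0.23728911553552967 r 0.11928265213436226 z 0.09687957640889364 Ftool [-0.67 -4.68 -4.01] phi 1.2151407925232633 q7 0.5948312312221663
stamp mm 3.0 [-0.625 -0.75 ] 0.878
stamp mm 3.15 [ 0.625 -0.5  ] 0.909
```

{"op": "apply_moves", "data": {
  "dp": [
    [0,0.012,0],
    [-0.001,0.024,0],
    [-0.001,0.024,0]
  ],
  "delta_rot": [
    [0,0,0.01],
    [0,0,0.019],
    [0,0,0.019]
  ],
  "grip": [-0.3,-0.3,-0.3]
}}

```text
time_s: 25.55
eef_pos: [0.4504, -0.0469, 0.0969]
tool_rot: [[-0.915, 0.404, -0.001], [0.404, 0.915, -0.001], [0.0, -0.001, -1.0]]
wrist_force: [-1.4, -5.7, 4.5]
width: 0.0294
grasp_force: 2.9
```

{"op": "apply_moves", "data": {
  "dp": [
    [0,0.012,0],
    [-0.001,0.024,0],
    [-0.001,0.024,0]
  ],
  "delta_rot": [
    [0,0,0.01],
    [0,0,0.019],
    [0,0,0.019]
  ],
  "grip": [-0.3,-0.3,-0.3]
}}

```text
time_s: 25.85
eef_pos: [0.4534, -0.0406, 0.0968]
tool_rot: [[-0.889, 0.458, -0.001], [0.458, 0.889, -0.001], [0.001, -0.001, -1.0]]
wrist_force: [-3.2, -6.5, 5.4]
width: 0.0303
grasp_force: 3.5
```

```bash
python3 st.py; python3 stmp.py
```

```text
th 0.3557494082044812 r 0.11917925669199918 z 0.09684340670207502 Ftool [-0.14 -7.23 -5.35] phi 1.0952774880641853 q7 0.5064628004998181
stamp mm 3.0 [-0.625 -0.75 ] 0.875
stamp mm 3.8499999999999996 [ 0.75  -0.625] 0.9
```

Static force is now 7.2 N, so the stamp is pinched at roughly 27 N. A small further step should bring it to about 40 N.

{"op": "apply_moves", "data": {
  "dp": [
    [0,0.006,0],
    [0,0.012,0],
    [0,0.012,0],
    [0,0.012,0]
  ],
  "delta_rot": [
    [0,0,0.005],
    [0,0,0.01],
    [0,0,0.01],
    [0,0,0.01]
  ],
  "grip": [-0.3,-0.3,-0.3,-0.3]
}}

```text
time_s: 26.35
eef_pos: [0.4549, -0.0378, 0.0968]
tool_rot: [[-0.875, 0.485, -0.001], [0.485, 0.875, -0.001], [0.001, -0.002, -1.0]]
wrist_force: [-3.0, -7.8, 5.8]
width: 0.0297
grasp_force: 4.0
```

```bash
python3 st.py; python3 stmp.py
```

```text
th 0.382253195391423 r 0.11923976726229692 z 0.096809362357584 Ftool [-1.21 -8.31 -5.79] phi 1.0645484830129495 q7 0.4848415347705355
stamp mm 3.0 [-0.625 -0.75 ] 0.875
stamp mm 3.8499999999999996 [ 0.75  -0.625] 0.9
```

Static force is 8.3 N, so the clamp is at about 38 N and the stamp has stopped moving. Now I'll open, lift clear, and check.

{"op": "apply_moves", "data": {
  "dp": [
    [0,0,0],
    [0,0,0],
    [0,0,0],
    [0,0,-0.07],
    [0,0,-0.14],
    [0,0,-0.21],
    [0,0,-0.3],
    [0,0,-0.3]
  ],
  "delta_rot": [
    [0,0,0],
    [0,0,0],
    [0,0,0],
    [0,0,0],
    [0,0,0],
    [0,0,0],
    [0,0,0],
    [0,0,0]
  ],
  "grip": [0.18,0.18,0.18,0.18,0.18,0.18,0.18,0.18]
}}

```text
time_s: 27.25
eef_pos: [0.4566, -0.0368, 0.1892]
tool_rot: [[-0.875, 0.484, 0.004], [0.484, 0.875, 0.0], [-0.003, 0.002, -1.0]]
wrist_force: [0.4, -1.0, 0.3]
width: 0.0504
grasp_force: 0.0
```

```bash
python3 st.py; python3 stmp.py; python3 jaw.py
python3 - <<'E'
from h import *
import cv2
d=grab_frame("side")[...,::-1];b=d[200:235,240:285];k,l,st,c=cv2.connectedComponentsWithStats((b.max(2)<75).astype(np.uint8))
print([(st[i,4],(c[i]+[240,200]).round(1)) for i in range(1,k) if st[i,4]>6 ])
def pr(n,p):
    c=camera_params(n);q=c["camera_from_world"]@np.r_[p,1];return (np.array([c["fx"]*q[0]/q[2]+c["cx"],c["fy"]*q[1]/q[2]+c["cy"]])).round(1)
for lv in(.7,.8,.9,1):
    a=-.118-.38+.45-lv;print(lv,pr("side",[.559+.034*np.cos(a),-.099+.034*np.sin(a),.097])+[-.3,.85])
E
```

```text
th 0.39682523412803894 r 0.11824578545560249 z 0.18919140442998172 Ftool [-0.79 -0.69 -0.26] phi 1.0650493469402746 q7 0.5989050614600936
stamp mm 3.0 [-0.625 -0.75 ] 0.876
stamp mm 3.8499999999999996 [ 0.75  -0.625] 0.9
jaw mm 20.0 [-2.375 -5.   ] 0.9754095077514648
jaw mm 19.444444444444443 [ 3.5 -3.5] 0.9082967042922974
[(np.int32(32), array([267.1, 219.2]))]
0.7 [267.3  217.65]
0.8 [266.8  218.55]
0.9 [266.2  219.45]
1 [265.5  220.35]
```

The clamp is holding. The lever reading is a little uncertain, and it stuck half-way once already, so I'll measure it from above with the wrist camera before handing in.

{"op": "apply_moves", "data": {
  "dp": [
    [-0.12,0,-0.03],
    [-0.25,0,-0.03],
    [-0.38,0,-0.03],
    [-0.51,-0.01,-0.03],
    [-0.6,-0.01,-0.03],
    [-0.645,-0.01,-0.03],
    [-0.645,-0.01,-0.03],
    [-0.645,-0.01,-0.03]
  ],
  "delta_rot": [
    [0,0,0],
    [0,0,0],
    [0,0,0],
    [0,0,0],
    [0,0,0],
    [0,0,0],
    [0,0,0],
    [0,0,0]
  ],
  "grip": [0.18,0.18,0.18,0.18,0.18,0.18,0.18,0.18]
}}

```text
time_s: 28.3
eef_pos: [0.6229, -0.1329, 0.1949]
tool_rot: [[-0.875, 0.484, -0.001], [0.484, 0.875, 0.0], [0.001, -0.0, -1.0]]
wrist_force: [-1.1, 0.5, -1.0]
width: 0.0501
grasp_force: 0.0
```

Run:
```python
from h import *
import cv2
s=readout.state();print(s["eef_pos"])
c=camera_params("wrist");w=grab_frame("wrist");cv2.imwrite("pics/w9.png",w[...,::-1]);np.savez("w9.npz",**c)
def prw(p):
    q=(c["camera_from_world"]@np.r_[p,1])[:3];r=np.arctan2(np.hypot(q[0],q[1]),q[2]);k=r/np.hypot(q[0],q[1])*c["fx"];return np.array([c["cx"]+k*q[0],c["cy"]+k*q[1]])
H=np.array([.5595,-.096]);th=.36
print("head",prw([*H,.082]),"grip",prw([*(H+.12*np.array([np.cos(np.pi-.118-th),np.sin(np.pi-.118-th)])),.12]))
for lv in(.6,.7,.8,.9):
    a=-.118-th+.45-lv;print(lv,prw([*(H+.034*np.array([np.cos(a),np.sin(a)])),.108]),prw([*(H+.034*np.array([np.cos(a),np.sin(a)])),.084]))
u,v=prw([*H,.082]).astype(int);x0,y0=u-60,v-60
b=w[y0:y0+120,x0:x0+120]
for T in(60,75,110):
    k,l,st,cc=cv2.connectedComponentsWithStats((b.max(2)<T).astype(np.uint8));print(T,[(st[i].tolist(),(cc[i]+[x0,y0]).round(1)) for i in range(1,k) if st[i,4]>20])
hsv=cv2.cvtColor(w,cv2.COLOR_RGB2HSV);m=((hsv[...,0]>16)&(hsv[...,0]<30)&(hsv[...,2]>200)&(hsv[...,1]>60)).astype(np.uint8)
m=cv2.morphologyEx(m,cv2.MORPH_OPEN,np.ones((3,3)));k,l,st,cc=cv2.connectedComponentsWithStats(m)
for i in range(1,k):
    if st[i,4]>100: print("grip?",st[i],cc[i].round(1),onz("wrist",*cc[i],.12,c).round(4))
```

```text
[ 0.62290148 -0.13289947  0.19486419]
head [250.63102871 105.60256391] grip [246.09362465 -48.30939024]
0.6 [245.22879184 150.05900348] [245.65352228 146.23700996]
0.7 [240.76057855 149.30431764] [241.61282797 145.5537015 ]
0.8 [236.38828343 148.11837939] [237.65917257 144.4799783 ]
0.9 [232.1542414  146.51218508] [233.83093556 143.02586302]
60 []
75 []
110 [([91, 2, 17, 21, 216], array([288.6,  57.6])), ([19, 16, 21, 17, 219], array([219.2,  68.8])), ([99, 28, 21, 48, 546], array([301.5,  93.4])), ([0, 44, 17, 16, 167], array([198. ,  96.4])), ([6, 65, 33, 45, 697], array([211.7, 132.4])), ([41, 90, 13, 10, 49], array([236.6, 138.6]))]
grip? [352   7  35  19 291] [367.3  14.5] [0.5373 0.0149 0.12  ]
grip? [371  25  29  49 657] [384.9  49. ] [0.5665 0.0144 0.12  ]
grip? [  0  37  30  46 507] [13.7 59.6] [ 0.4077 -0.2502  0.12  ]
grip? [382  80  30  16 256] [395.   87.2] [0.5958 0.0079 0.12  ]
grip? [ 255  197   44   47 1145] [276.8 220.1] [ 0.6435 -0.1201  0.12  ]
grip? [407 226  31  23 227] [421.9 237. ] [ 0.7235 -0.0151  0.12  ]
grip? [489 260  23  42 645] [500.2 281. ] [0.8482 0.0739 0.12  ]
grip? [367 347  26  20 265] [379.8 356.3] [ 0.8453 -0.0936  0.12  ]
```

Run:
```python
from h import *
import cv2
c=dict(np.load("w9.npz"));w=cv2.imread("pics/w9.png").astype(np.float32);g=w.mean(2)
def prw(p):
    q=(c["camera_from_world"]@np.r_[p,1])[:3];k=np.arctan2(np.hypot(q[0],q[1]),q[2])/np.hypot(q[0],q[1])*c["fx"];return c["cx"]+k*q[0],c["cy"]+k*q[1]
def samp(H,r,a,z):
    u,v=prw([H[0]+r*np.cos(a),H[1]+r*np.sin(a),z]);return cv2.getRectSubPix(g,(1,1),(float(u),float(v)))[0,0]
# disc centre: edge radius per direction (bright->dark drop) at z=.082
A=np.linspace(0,2*np.pi,48,endpoint=False);H=np.array([.5595,-.096]);P=[]
for a in A:
    rs=np.arange(.026,.043,.0005);p=np.array([samp(H,r,a,.082) for r in rs]);d=np.diff(p);i=d.argmin()
    if d[i]<-12:P.append(H+rs[i]*np.array([np.cos(a),np.sin(a)]))
P=np.array(P,np.float32);
for _ in range(4):
    M=np.c_[2*P,np.ones(len(P))];x=np.linalg.lstsq(M,(P**2).sum(1),rcond=None)[0];R=np.sqrt(x[2]+x[0]**2+x[1]**2);e=abs(np.hypot(*(P-x[:2]).T)-R);P=P[e<max(.001,np.median(e)*2)]
print("disc",x[:2],R,len(P));H=x[:2]
for r in(.016,.02,.024,.03,.034,.038):
    aa=np.arange(-1.7,-.2,.06);print(r,[int(samp(H,r,a,.086)) for a in aa])
for r in(.05,.06,.07,.08):
    aa=np.arange(2.3,3.0,.03);print(r,[int(samp(H,r,a,.073)) for a in aa])
```

```text
disc [ 0.55708748 -0.09240888] 0.03435666288336255 22
0.016 [153, 153, 153, 149, 145, 147, 139, 123, 115, 123, 124, 126, 124, 122, 121, 123, 123, 122, 121, 124, 173, 201, 207, 208, 208]
0.02 [211, 207, 207, 207, 208, 207, 202, 186, 142, 114, 122, 125, 126, 125, 122, 120, 124, 123, 126, 178, 207, 207, 208, 208, 207]
0.024 [201, 201, 200, 200, 202, 201, 200, 199, 195, 148, 117, 124, 126, 125, 123, 122, 125, 121, 172, 212, 213, 212, 213, 213, 213]
0.03 [200, 200, 199, 199, 199, 198, 196, 198, 198, 198, 149, 117, 120, 105, 94, 99, 118, 137, 201, 205, 206, 205, 206, 206, 206]
0.034 [170, 182, 185, 186, 173, 176, 177, 186, 176, 171, 174, 133, 95, 113, 122, 117, 118, 141, 167, 162, 163, 165, 145, 136, 124]
0.038 [90, 88, 89, 89, 93, 89, 93, 96, 113, 129, 135, 133, 91, 106, 124, 118, 119, 151, 131, 116, 117, 117, 118, 118, 118]
0.05 [124, 124, 122, 117, 110, 115, 134, 140, 139, 139, 141, 180, 206, 214, 213, 212, 209, 208, 209, 208, 207, 188, 144, 141]
0.06 [143, 142, 141, 142, 142, 145, 145, 147, 148, 148, 148, 148, 192, 213, 213, 211, 208, 208, 209, 208, 188, 138, 136, 136]
0.07 [146, 145, 143, 142, 144, 148, 149, 149, 145, 142, 143, 147, 163, 208, 212, 211, 207, 209, 209, 202, 150, 139, 140, 138]
0.08 [141, 144, 147, 146, 146, 149, 150, 148, 143, 142, 144, 145, 149, 199, 212, 210, 206, 210, 209, 178, 136, 140, 139, 96]
```

Measured relative to the handle from above, the lever sits at about 0.95 rad, so it is fully at tighten. The jaw is at 20 mm and the stamp is still. I'll hand in.

```bash
python3 -c "
from bench import manip
print(manip.hand_in())"
```

```text
the job is handed in; nothing more can be done
None
```

I handed the job in with the lever at tighten and the stamp pinched against the stop at an estimated 38 N (from the handle force); hand-in returned no verdict, the lever first stuck short of tighten and needed a second push, and I viewed 11 pictures against the limit of 10.

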